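Gauge equal gaps between filter cubes

TASK

Space the three filter cubes on the rail evenly: take the orange 24 mm spacer from its holder, work it gently down into the gap between green and blue until its full thickness sits snug, bearing on both cubes, then lift it out and do the same between blue and red without shoving the blue cube back. Push the cubes only with the spacer, never with the gripper; then stand the spacer back in its holder, and leave everything else on the bench alone.

Things in the scene. Friction and masses are not known exactly. Their poses are not given: they have to be found in the camera images.
- rail: low aluminium rail fixed to the bench, 300 mm long (its y axis), 56 mm wide, top face 20 mm above the bench; origin at the centre of its underside. The cubes stand over its middle line along its y axis in the order green (lowest y), blue, red. The gap green-blue starts at 16 to 21 mm; blue-red will be 16 to 21 mm once the first is opened to 24 mm
- green_top (a point): centre of the top face of the green-topped cube, 90 mm above the bench; the reference, clamped to the rail, it cannot move. Axes as the rail's. Each cube is 46 mm in x and 40 mm along the rail (y), so the clear gap between neighbours is the distance of their top centres along y less 40 mm
- blue_top (a point): centre of the top face of the blue-topped cube, same size and axes; it slides only along the rail, stiffly: about 6 N moves it and it stays where it is left
- red_top (a point): centre of the top face of the red-topped cube, same size and axes; it slides only along the rail: about 3.5 N moves it and it stays where it is left
- spacer_mid (a point): the spacer, 102 mm tall, 0.15 kg, upright in its holder; this point lies half-way up (51 mm above its foot) on the mid-plane of its 24 mm thickness. x is its width, y its thickness, z up. Top 42 mm: orange grip, 28 mm in x, 22 mm in y. Below it an aluminium crossbar 62 mm in x, 22 in y, 8 mm high, its underside 52 mm above the foot. Below that the orange blade, 36 mm wide in x
- spacer: the same spacer; origin 51 mm below spacer_mid, at foot level. The blade's -y face is flat and upright throughout (12 mm from mid-plane); it goes against the cube of lower y. The +y face tapers and pushes the cube of higher y away: foot 8 mm thick (y -12 to -4 mm), full 24 mm from 28 to 52 mm above the foot. Sunk in a gap, the foot belongs about 44 mm below the cube tops
- holder_mouth (a point): centre of the mouth of the grey upright holder fixed to the bench, left or right of the rail; 65 mm above the bench. Pocket 42 mm in x, 30 mm in y, 59 mm deep, walls 5 mm. The spacer hangs in it, crossbar resting on the +x and -x rims, spacer_mid 1 mm below the mouth, yaw as the holder's (within 20 degrees of the robot's axes)
- cube_green: the green-topped cube: black block with coloured glass, its sides facing along the rail flat and upright from 14 to 70 mm above the rail's top face; origin on the rail 70 mm below green_top; brass clamp screw low on its -x side. The cubes and the blade are smooth and slippery (friction about 0.2)
- cube_blue: the blue-topped cube; origin on the rail 70 mm below blue_top
- cube_red: the red-topped cube; origin on the rail 70 mm below red_top
- slide_box: closed blue and white slide box, 80 x 62 x 34 mm, bystander; origin under its centre
- objective: brass microscope objective standing on the bench, 34 mm diameter, 50 mm tall, bystander; origin under its centre
- oil_bottle: small amber bottle, 32 mm diameter, 65 mm tall, bystander; origin under its centre
- dish: shallow white dish, 90 mm diameter, 14 mm tall, bystander; origin under its centre
- driver: red-handled screwdriver lying flat, 160 mm long, bystander
- spare_cube: spare black filter cube with an amber window, 46 x 40 x 50 mm, standing on the bench behind the rail, bystander; origin under its centre
There are look-alikes about, which are no part of the job. Of the things shaped like the part that bears holder_mouth, the grey one is meant. Of the things that look like the spacer, the larger one is meant.

How it is judged:
On the way, in this order (a step that is already met when the one before it is completed fails the run):
1. the spacer's full thickness is snug between green and blue: it bears on both (over 2 N each) and their gap is 24 mm within 1.5 mm (contact force between spacer and cube_green above 2 N and contact force between spacer and cube_blue above 2 N and y of blue_top in the frame of green_top between 0.0625 and 0.0655 m), for 0.2 s.
2. then the spacer's full thickness is snug between blue and red: it bears on both (over 2 N each) with their gap 24 mm within 1.5 mm, and the first gap still 24 mm within 1.5 mm (contact force between spacer and cube_blue above 2 N and contact force between spacer and cube_red above 2 N and y of red_top in the frame of blue_top between 0.0625 and 0.0655 m and y of blue_top in the frame of green_top between 0.0625 and 0.0655 m), for 0.2 s.
At the end, for the whole second after the job is handed in: both gaps (green-blue and blue-red) are 24 mm within 1.5 mm, and the spacer stands upright (within 0.12 rad), released and at rest, down in its holder's pocket (spacer_mid within 8 mm of the centre of the mouth sideways and not more than 4 mm above it) (y of blue_top in the frame of green_top between 0.0625 and 0.0655 m and y of red_top in the frame of blue_top between 0.0625 and 0.0655 m and horizontal distance between spacer_mid and holder_mouth below 0.008 m and z of spacer_mid in the frame of holder_mouth below 0.004 m and angle between spacer_mid's own z axis and vertical below 0.12 rad and linear speed of spacer below 0.02 m/s); the robot touches nothing.
It fails at once if the spacer is pressed against a cube with more than 25 N (contact force between spacer and cube_green above 25 N or contact force between spacer and cube_blue above 25 N or contact force between spacer and cube_red above 25 N).
It fails at once if the gripper or arm pushes a cube (over 2 N) (contact force between any of the fingers, the arm and cube_green above 2 N or contact force between any of the fingers, the arm and cube_blue above 2 N or contact force between any of the fingers, the arm and cube_red above 2 N).
It fails at once if a bystander is shifted by more than 20 mm (distance of any of slide_box, objective, oil_bottle, dish, driver, spare_cube from where it was at the start of the episode above 0.02 m).
It also fails if it takes over 59 s, if anything falls off the work surface, if the arm or the gripper's body presses on something with over 40 N, if the wrist force passes 120 N, or if a joint passes its speed limit or range.

ROBOT

A 6-joint arm with a two-finger parallel gripper is mounted at the origin on the work surface. World frame = base frame: x ahead of the robot, y to its left, z up, the work surface at z = 0. Lengths are in m, angles in rad, forces in N, time in s.
With the tool pointing down it reaches from about 0.375 to 0.9 m from the base axis. Payload 3.1 kg.
Tool frame: the origin (TCP) lies on the centre line of the jaws, within the pads' length; the fingertips stand 25 mm ahead of it and the grasp point (between the pads) lies 6 mm ahead of it (manip.tips_ahead is the distance from the TCP to the fingertips, in m); z points along the fingers, y is the direction in which the jaws open and shut (so a half turn about z gives the same grasp; the last joint's range is limited). The gripper opens to 85 mm and grips with 20 to 120 N. Pads are 22 mm wide; open, the fingers measure 114 mm over their backs; the gripper's body (76 mm by 85 mm) begins 54 mm behind the grasp point. The pads swing forward as they close: fully open they stand 13 mm farther back than shut.
Start: joints at [1.169, 0.527, 1.433, -0, 1.181, -0.178], TCP at [0.138, 0.61, 0.256] pointing down, gripper open.
Joint ranges: [-3.08, 3.08], [-0.75, 2.2], [0.22, 2.44], [-1.43, 4.57], [0, 2.65], [-2.85, 2.85]. Speed limits (rad/s): [2.79, 2.79, 3.14, 3.14, 3.14, 3.14].

INTERFACE

Orientations are given as a unit quaternion [x, y, z, w].
In Python, from station import manip gives the robot as it stands.
- The arm moves only by the tool play_rows, never from a script. Its argument "steps" is a list that holds one entry, the list of rows, each a list of 6 numbers: the shift along the tool's x, y, z in m, then the turn, a rotation vector about the tool's x, y, z in degrees. In form: [[[x, y, z, rx, ry, rz], ...]]. A call has 1 to 10 rows; each row shifts and turns the commanded pose from where the row before left it, along the tool's axes as they then stand; what a row does not reach is not made up. A row lasts 1/8 s, in which the tool goes at most 62.5 mm and 10.7 degrees, less where a joint would pass 70% of its speed; a pose out of reach is approached as far as the arm can. A call is refused whole if a number of a shift passes 0.0625 or a number of a turn 10.7, either way. A call with a gripper value outside its range is refused whole. "fingers" is the opening, from 0 (shut) to 1 (fully open), set as the call begins (left out, the last holds). The fingers move at their own pace and stop on an object; "squeeze" is the grip in N (left out, the last holds). Time passes only in rows, so rows that do not move let the fingers close. It gives the time, the measured TCP pose, the force and the opening at its end, in the units of the state.
- manip.sense(): the state, without advancing time (a new reading comes with each control period).
- manip.snapshot(name): name is "scene" or "side" or "wrist"; returns a dict with "img" (400x640x3 uint8, red, green, blue), "K" (3x3 intrinsics, pixels), "world_from_camera" (4x4, takes a point from camera to world coordinates). Camera axes: x right, y down, z forward; pixel columns grow to the right and rows downward; lengths in m; the calibration is good to about 2 mm. A picture is of the moment at which its call begins. There is no depth.
- manip.sign_off(): hands the job in, once; it reports no verdict.
Trained networks look in a picture, given as the dict that the camera call returned (one of the last four; its "shot" number tells which), for a name from the list of things; names that differ only in an ending like _2 or _b are one class to them, and where a whole thing is asked for, a point or a joint stands for the part that bears it (a point fixed in the world has none). Each returns a list of dicts, best first, with "score" (0 to 1); they miss things now and then, are a little off and sometimes report something else, mostly with a low value. They report only what shows in the picture. A call takes as long as a camera call. They do not tell look-alikes from the thing itself.
- manip.regions_of(label, picture): "pixels" (400x640 bool, what is visible of it) and "rect" ([left, top, right, bottom] in pixels, round what is visible of it).
- manip.pinpoint(label, picture): "point" ([column, row] in pixels: a listed point, or the origin of a listed thing).
The state is a dict: "t": time; "q": joint angles; "qd": joint speeds; "tau": joint torques, N m; "tcp_pos": TCP position; "tool_rot": TCP orientation; "force": force on the tool from outside, world axes, zero at the start; "ft_torque": the same for the moment, N m; "finger_gap": opening from 0.0 (shut) to 1.0 (fully open).
Only numpy, scipy, OpenCV 4.12 (cv2) and the standard library are available. Lean on these libraries where they do the work, as an engineer would, in place of code of your own. Each camera call takes 0.05 s, during which the arm holds its last target.

## Working session

There is one attempt and no reset: what is moved stays moved. The work goes in short steps, Python scripts to look and compute and a tool call to move; the robot and the scene stay as the last step left them, time stands still between calls to the robot, and variables do not carry over. Pictures are saved under pics/ and viewed, and the job is handed in when it is done.

Besides the shell and the picture viewer there is one more tool, called after ">>>" as name(argument=value, ...) on one line, values as JSON. play_rows: Moves the arm, as the interface text tells. Its arguments: {"type":"object","properties":{"steps":{"type":"array"},"fingers":{"type":"number"},"squeeze":{"type":"number"}},"required":["steps"]}

```bash
ls; mkdir -p pics
cat > h.py <<'E'
import numpy as np, cv2
from station import manip
def save(p,name,crop=None,s=1):
    im=p["img"][:,:,::-1].copy()
    if crop: im=im[crop[1]:crop[3],crop[0]:crop[2]]
    if s!=1: im=cv2.resize(im,None,fx=s,fy=s,interpolation=cv2.INTER_CUBIC)
    cv2.imwrite("pics/"+name,im)
def ray(p,px):
    K=p["K"];T=p["world_from_camera"]
    d=np.linalg.inv(K)@np.array([px[0],px[1],1.]); d=T[:3,:3]@d
    return T[:3,3].copy(),d/np.linalg.norm(d)
def onz(p,px,z):
    o,d=ray(p,px); return o+d*(z-o[2])/d[2]
def proj(p,X):
    T=np.linalg.inv(p["world_from_camera"]);c=T[:3,:3]@np.array(X)+T[:3,3];u=p["K"]@c;return u[:2]/u[2]
def tri(obs):
    A=np.zeros((3,3));b=np.zeros(3)
    for p,px in obs:
        o,d=ray(p,px);M=np.eye(3)-np.outer(d,d);A+=M;b+=M@o
    return np.linalg.solve(A,b)
E
python3 - <<'E'
from h import *
print(manip.sense())
for n in ["scene","side","wrist"]:
    p=manip.snapshot(n);save(p,f"a_{n}.png")
    print(n,p["world_from_camera"].round(3).tolist(),p["K"].round(1).tolist())
    for l,z in [("green_top",.09),("blue_top",.09),("red_top",.09),("spacer_mid",.064),("holder_mouth",.065),("rail",0)]:
        for r in manip.pinpoint(l,p)[:3]:
            print(l,round(r["score"],2),np.round(r["point"],1),onz(p,r["point"],z).round(4))
E
```

```text
pics
{'t': 0.0, 'q': array([ 1.16949977e+00,  5.28463585e-01,  1.43390565e+00, -1.24556268e-06,
        1.18140592e+00, -1.78508388e-01]), 'qd': array([ 9.99791100e-04,  1.74514280e-04,  7.69798204e-04,  1.22090779e-03,
        1.33502743e-03, -6.15943102e-06]), 'tau': array([-1.52527740e-03, -4.42349482e+01, -1.78023756e+01, -2.98638233e-04,
        8.57886480e-03, -4.57898636e-05]), 'tcp_pos': array([0.13780594, 0.60893556, 0.25533409]), 'tool_rot': array([ 1.11163552e-01,  9.93801526e-01, -1.04587992e-03, -3.11391880e-04]), 'force': array([-0.36505401,  1.16356081,  0.02922844]), 'ft_torque': array([-0.00261222,  0.02458986, -0.0130123 ]), 'finger_gap': 0.999648902565964}
scene [[0.802, 0.391, -0.452, 1.001], [0.598, -0.55, 0.583, -0.559], [-0.021, -0.738, -0.675, 0.726], [0.0, 0.0, 0.0, 1.0]] [[386.7, 0.0, 323.1], [0.0, 386.7, 203.7], [0.0, 0.0, 1.0]]
green_top 0.74 [304.4 232.4] [ 0.598  -0.1107  0.09  ]
green_top 0.16 [324.4 235.4] [ 0.6402 -0.0919  0.09  ]
blue_top 0.75 [321.3 218. ] [ 0.6013 -0.0516  0.09  ]
red_top 0.86 [339.6 203.8] [0.608  0.0137 0.09  ]
spacer_mid 0.76 [1
[... 508 characters left out ...]
05.6] [ 0.6038 -0.096   0.09  ]
blue_top 0.74 [336.7 198. ] [ 0.5997 -0.0535  0.09  ]
blue_top 0.43 [249.8 177.2] [0.4064 0.1818 0.09  ]
blue_top 0.42 [361.7 197. ] [ 0.6684 -0.0887  0.09  ]
red_top 0.51 [325.9 184.5] [0.6039 0.0201 0.09  ]
spacer_mid 0.71 [353.7 280.6] [ 0.4879 -0.3211  0.064 ]
spacer_mid 0.67 [405.2 310.9] [ 0.5455 -0.4544  0.064 ]
holder_mouth 0.69 [355.  280.2] [ 0.491  -0.3224  0.065 ]
holder_mouth 0.63 [327.5 334.5] [ 0.3567 -0.4143  0.065 ]
rail 0.93 [330.9 210.7] [ 0.6037 -0.0115  0.    ]
wrist [[0.221, 0.926, 0.306, 0.059], [0.975, -0.209, -0.07, 0.627], [-0.001, 0.314, -0.949, 0.374], [0.0, 0.0, 0.0, 1.0]] [[319.3, 0.0, 318.0], [0.0, 319.3, 202.1], [0.0, 0.0, 1.0]]
```

View pics/a_scene.png

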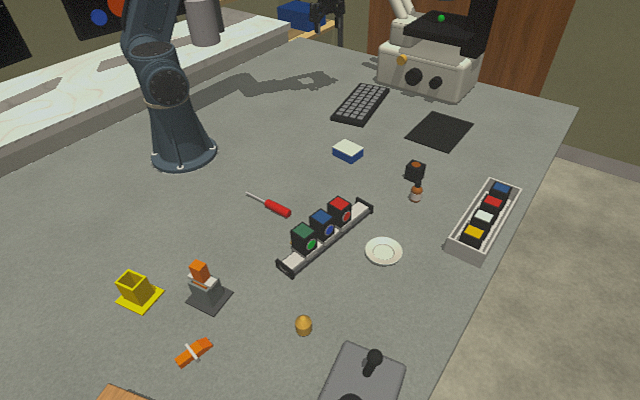

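View pics/a_side.png

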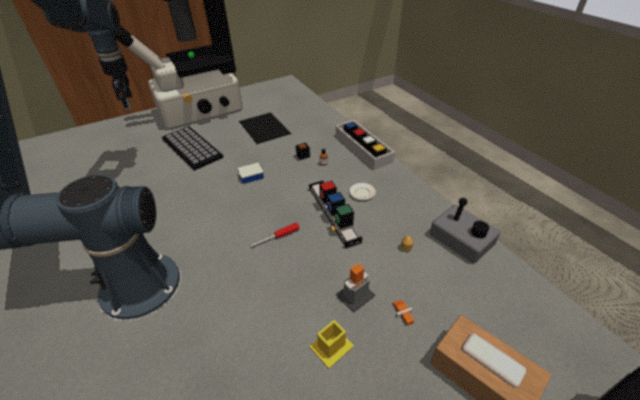

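The scene shows a grey holder at about (208,285) with a large orange spacer upright in it. The look-alikes are an empty yellow holder at (138,290) and a small orange spacer lying at (194,352). The task's holder is the grey one, and I'll confirm it in a crop. First I move over the rail for a wrist view.

>>> play_rows(steps=[[[0, 0, 0, 0, 0, -6.4], [0, 0, 0, 0, 0, -6.4], [-0.05, -0.03, 0, 0, 0, 0], [-0.05, -0.03, 0, 0, 0, 0], [-0.05, -0.03, 0, 0, 0, 0], [-0.05, -0.03, 0, 0, 0, 0], [-0.05, -0.03, 0, 0, 0, 0], [-0.05, -0.04, 0, 0, 0, 0], [-0.03, -0.05, 0, 0, 0, 0], [-0.03, -0.05, 0, 0, 0, 0]]])

```text
t: 2.3
tcp_pos: [0.4983, 0.3191, 0.2563]
tool_rot: [-0.0, 1.0, 0.0, 0.0]
force: [0.6, 0.1, -0.4]
finger_gap: 0.999
```

>>> play_rows(steps=[[[-0.02, -0.06, 0, 0, 0, 0], [-0.02, -0.06, 0, 0, 0, 0], [-0.02, -0.06, 0, 0, 0, 0], [-0.02, -0.06, 0, 0, 0, 0], [0, -0.06, 0, 0, 0, 0], [0, -0.06, 0, 0, 0, 0], [0, 0, 0, 0, 0, 0]]])

```text
t: 3.18
tcp_pos: [0.5768, -0.0409, 0.2564]
tool_rot: [0.003, 1.0, -0.001, 0.0]
force: [-0.4, 0.9, -0.1]
finger_gap: 1.001
```

```bash
cat > look.py <<'E'
from h import *
import sys
s=manip.sense();print(s["t"],s["tcp_pos"].round(4),s["tool_rot"].round(4),s["force"].round(2))
n=sys.argv[1]
p=manip.snapshot("wrist");save(p,n+".png")
print(p["world_from_camera"].round(3).tolist())
for l,z in [("green_top",.09),("blue_top",.09),("red_top",.09),("spacer_mid",.064),("holder_mouth",.065),("rail",0)]:
    for r in manip.pinpoint(l,p)[:2]:
        print(l,round(r["score"],2),np.round(r["point"],1),onz(p,r["point"],z).round(4))
np.save("last.npy",p,allow_pickle=True)
E
python3 look.py w1
```

```text
3.175 [ 0.5768 -0.0409  0.2564] [ 2.9e-03  1.0e+00 -6.0e-04  5.0e-04] [-0.39  0.88 -0.08]
[[0.006, 0.949, 0.315, 0.496], [1.0, -0.005, -0.004, -0.04], [-0.002, 0.315, -0.949, 0.374], [0.0, 0.0, 0.0, 1.0]]
green_top 0.97 [245.6 205.3] [ 0.593  -0.1097  0.09  ]
green_top 0.63 [636.7  39.2] [0.454  0.2143 0.09  ]
blue_top 0.92 [310.8 211.9] [ 0.5999 -0.0484  0.09  ]
red_top 0.63 [375.7 215. ] [0.6033 0.0132 0.09  ]
spacer_mid 0.68 [ 8.7 91.7] [ 0.4904 -0.3256  0.064 ]
holder_mouth 0.85 [ 8.2 94. ] [ 0.4924 -0.3258  0.065 ]
rail 0.55 [330.8 188.4] [ 0.6025 -0.0263  0.    ]
```

View pics/w1.png

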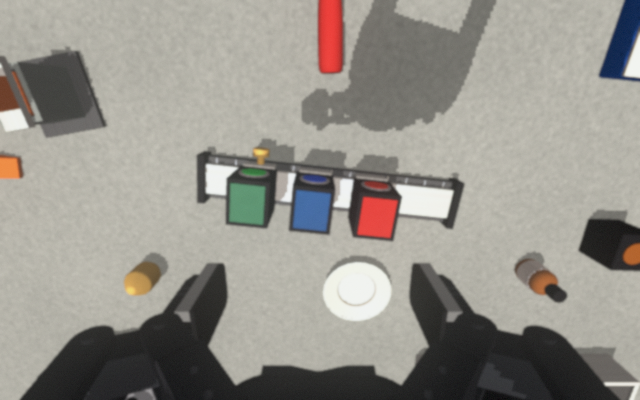

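The wrist picture shows green at (250,200), blue at (312,207) and red at (376,213), with the rail tilted a few degrees. I'll rectify the z = 0.09 plane to measure this precisely.

```bash
cat > rect.py <<'E'
from h import *
def rectify(p,z,x0,x1,y0,y1,mm=0.25):
    # out col = y, row = x
    s=mm/1000;W=int((y1-y0)/s);H=int((x1-x0)/s)
    src=np.float32([proj(p,(x,y,z)) for x,y in [(x0,y0),(x0,y1),(x1,y1),(x1,y0)]])
    dst=np.float32([[0,0],[W,0],[W,H],[0,H]])
    M=cv2.getPerspectiveTransform(src,dst)
    return cv2.warpPerspective(p["img"],M,(W,H),flags=cv2.INTER_CUBIC)
E
python3 - <<'E'
from rect import *
p=np.load("last.npy",allow_pickle=True).item()
r=rectify(p,.09,.55,.65,-.15,.05)
cv2.imwrite("pics/r1.png",r[:,:,::-1])
R=r.astype(int)
hsv=cv2.cvtColor(r,cv2.COLOR_RGB2HSV)
for n,lo,hi in [("g",40,85),("b",100,125),("r",0,8)]:
    m=((hsv[...,0]>=lo)&(hsv[...,0]<=hi)|((n=="r")&(hsv[...,0]>172)))&(hsv[...,1]>90)&(hsv[...,2]>60)
    m=cv2.morphologyEx(m.astype(np.uint8),cv2.MORPH_OPEN,np.ones((9,9)))
    k,l,st,c=cv2.connectedComponentsWithStats(m)
    i=1+np.argmax(st[1:,4]);cs,_=cv2.findContours((l==i).astype(np.uint8),0,2)
    q=cv2.minAreaRect(cs[0]);
    print(n,"y,x",-.15+q[0][0]*.00025,.55+q[0][1]*.00025,"size mm",q[1][0]*.25,q[1][1]*.25,"ang",q[2])
E
```

```text
g y,x -0.10012499999999999 0.5603750000000001 size mm 5.75 19.75 ang 90.0
b y,x -0.04814186859130859 0.5983792152404785 size mm 33.493309020996094 39.588558197021484 ang 6.546291351318359
r y,x 0.014218505859375008 0.6055020980834961 size mm 35.04152297973633 41.1217041015625 ang 6.483074188232422
```

View pics/r1.png

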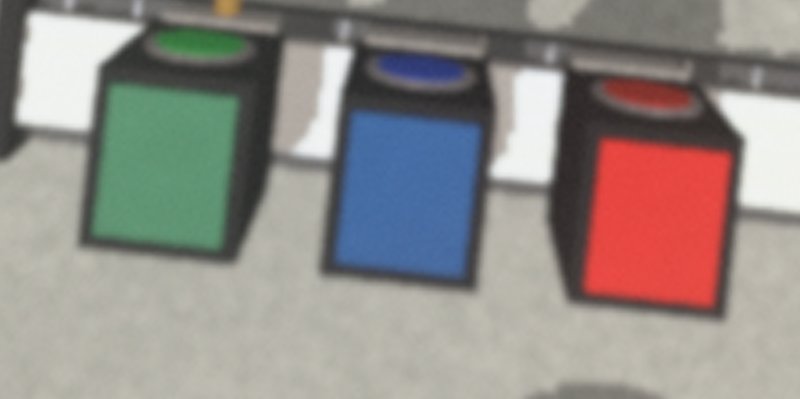

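Rail yaw is about −6.3°. The gaps read roughly 20.8 mm (green–blue) and 22.8 mm (blue–red), which fits the description. Next I look at the holder.

>>> play_rows(steps=[[[0.02, -0.056, 0, 0, 0, 0], [0.02, -0.056, 0, 0, 0, 0], [0.02, -0.056, 0, 0, 0, 0], [0.02, -0.056, 0, 0, 0, 0], [0.02, -0.056, 0, 0, 0, 0], [0, 0, 0, 0, 0, 0], [0, 0, 0, 0, 0, 0]]])

```text
t: 4.4
tcp_pos: [0.4767, -0.3153, 0.2561]
tool_rot: [-0.001, 1.0, 0.001, -0.0]
force: [0.2, 0.2, 0.4]
finger_gap: 1.0
```

```bash
python3 look.py w2
python3 - <<'E'
from rect import *
p=np.load("last.npy",allow_pickle=True).item()
s=manip.sense()
for z,n in [(.115,"top"),(.073,"bar"),(.065,"mouth")]:
    r=rectify(p,z,.44,.54,-.38,-.27); cv2.imwrite(f"pics/r2_{n}.png",r[:,:,::-1])
E
```

```text
4.4 [ 0.4767 -0.3153  0.2561] [-6.e-04  1.e+00  6.e-04 -2.e-04] [0.21 0.16 0.43]
[[-0.001, 0.949, 0.314, 0.396], [1.0, 0.001, 0.001, -0.316], [0.0, 0.314, -0.949, 0.374], [0.0, 0.0, 0.0, 1.0]]
green_top 0.91 [515.8 291.1] [ 0.5862 -0.1112  0.09  ]
green_top 0.2 [577.1 270. ] [ 0.5615 -0.0542  0.09  ]
blue_top 0.57 [571.9 300.4] [ 0.5974 -0.0504  0.09  ]
red_top 0.93 [630.  305.5] [0.6036 0.0121 0.09  ]
spacer_mid 0.95 [308.3 196.2] [ 0.492  -0.3253  0.064 ]
spacer_mid 0.94 [225.8 240.9] [ 0.542  -0.4136  0.064 ]
holder_mouth 0.83 [208.3  56.9] [ 0.3626 -0.4129  0.065 ]
holder_mouth 0.77 [311.2 197. ] [ 0.4925 -0.3224  0.065 ]
rail 0.57 [539.2 261.2] [ 0.6009 -0.0246  0.    ]
```

View pics/w2.png

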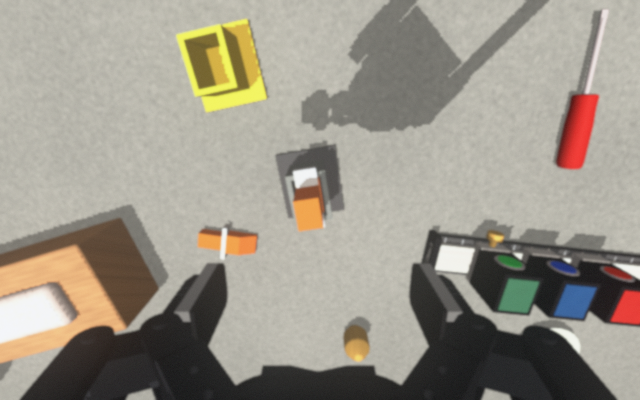

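View pics/r2_top.png

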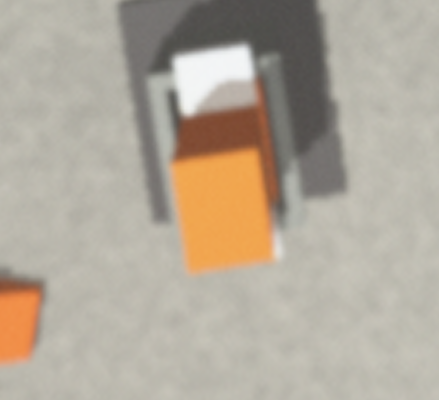

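View pics/r2_bar.png

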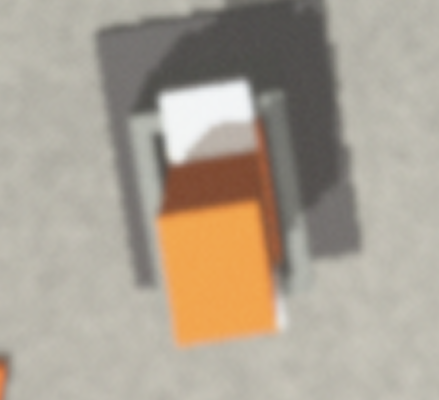

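One crop check was enough. The large upright spacer at (308,210) in the grey holder has a 22 × 28 mm top in the z = 0.115 plane, so it's the one meant. The one at (227,242) is small and lying down, and the yellow holder at (208,57) is empty. The grip centre is about (0.4925, −0.324) with yaw about +8°. I'll descend on it.

>>> play_rows(steps=[[[-0.0158, -0.0087, 0.02, 0, 0, 0], [0, 0, 0.02, 0, 0, -8], [0, 0, 0.04, 0, 0, 0], [0, 0, 0, 0, 0, 0], [0, 0, 0, 0, 0, 0]]], fingers=0.6, squeeze=60)

```text
t: 5.38
tcp_pos: [0.4929, -0.3254, 0.1773]
tool_rot: [-0.07, 0.998, -0.001, 0.0]
force: [0.4, -1.0, -0.1]
finger_gap: 0.599
```

```bash
python3 look.py w3
python3 - <<'E'
from rect import *
p=np.load("last.npy",allow_pickle=True).item()
print(manip.tips_ahead)
r=rectify(p,.115,.44,.54,-.38,-.27); cv2.imwrite(f"pics/r3.png",r[:,:,::-1])
E
```

```text
5.375 [ 0.4929 -0.3254  0.1773] [-7.020e-02  9.975e-01 -5.000e-04  5.000e-04] [ 0.44 -1.   -0.1 ]
[[-0.14, 0.94, 0.312, 0.413], [0.99, 0.134, 0.042, -0.337], [-0.002, 0.315, -0.949, 0.295], [0.0, 0.0, 0.0, 1.0]]
green_top 0.96 [563.5 367.2] [ 0.5923 -0.1096  0.09  ]
blue_top 0.64 [630.7 381. ] [ 0.5983 -0.0491  0.09  ]
spacer_mid 0.86 [318.2 205.1] [ 0.4911 -0.326   0.064 ]
spacer_mid 0.86 [203.7 247.5] [ 0.5395 -0.4117  0.064 ]
0.025
```

View pics/w3.png

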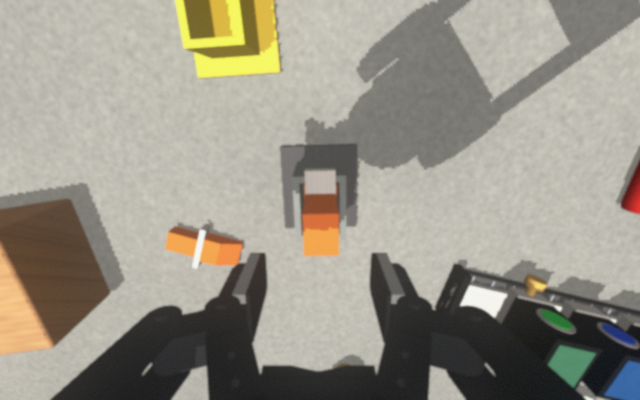

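View pics/r3.png

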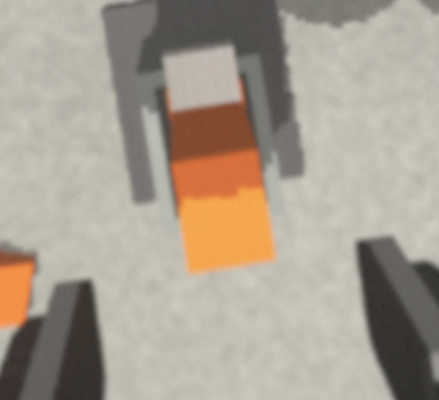

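Aligned: the grip edges are parallel to the image columns 303–340, and the centre is (0.4925, −0.3244). I'll descend and grip.

>>> play_rows(steps=[[[0, 0.001, 0.04, 0, 0, 0], [0, 0, 0.021, 0, 0, 0], [0, 0, 0.01, 0, 0, 0], [0, 0, 0, 0, 0, 0]]])

```text
t: 6.22
tcp_pos: [0.4921, -0.3242, 0.1051]
tool_rot: [-0.07, 0.998, 0.0, -0.0]
force: [-0.1, -0.4, 0.3]
finger_gap: 0.601
```

>>> play_rows(steps=[[[0, 0, 0, 0, 0, 0], [0, 0, 0, 0, 0, 0], [0, 0, 0, 0, 0, 0], [0, 0, 0, 0, 0, 0], [0, 0, 0, 0, 0, 0], [0, 0, 0, 0, 0, 0]]], fingers=0, squeeze=60)

```text
t: 6.98
tcp_pos: [0.4927, -0.3247, 0.1065]
tool_rot: [-0.07, 0.998, -0.001, 0.001]
force: [-0.1, 0.0, 5.4]
finger_gap: 0.248
```

```bash
python3 look.py w4;python3 -c "
from h import *
s=manip.snapshot('side');save(s,'s4.png',(270,210,430,330),5)"
```

```text
6.975 [ 0.4927 -0.3247  0.1065] [-7.010e-02  9.975e-01 -8.000e-04  7.000e-04] [-0.14  0.02  5.44]
[[-0.14, 0.94, 0.313, 0.412], [0.99, 0.134, 0.042, -0.336], [-0.003, 0.315, -0.949, 0.224], [0.0, 0.0, 0.0, 1.0]]
spacer_mid 0.68 [172.1 286.7] [ 0.5284 -0.4055  0.064 ]
spacer_mid 0.67 [315.3 250.4] [ 0.4935 -0.3264  0.064 ]
rail 0.92 [631.9 367.9] [ 0.601  -0.0273  0.    ]
```

View pics/s4.png

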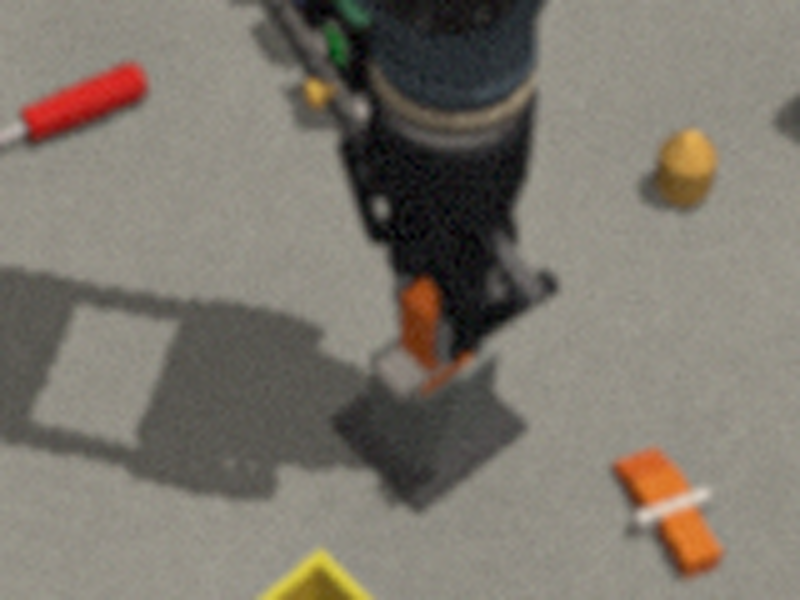

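View pics/w4.png

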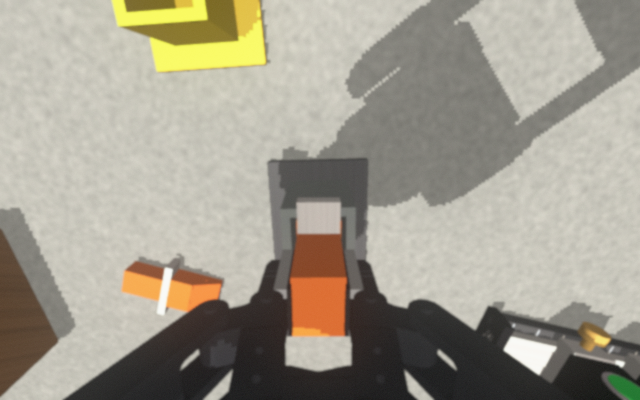

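The grip is good: about 21 mm opening, pads on the y faces, yaw aligned. I'll lift the spacer out.

>>> play_rows(steps=[[[0, 0, -0.01, 0, 0, 0], [0, 0, -0.03, 0, 0, 0], [0, 0, -0.04, 0, 0, 0], [0, 0, -0.04, 0, 0, 0], [0, 0, 0, 0, 0, 7.15], [0, 0, 0, 0, 0, 7.15], [0, 0, 0, 0, 0, 0], [0, 0, 0, 0, 0, 0]]])

```text
t: 8.38
tcp_pos: [0.4919, -0.324, 0.2251]
tool_rot: [0.054, 0.999, 0.0, -0.0]
force: [0.4, -0.8, -0.8]
finger_gap: 0.247
```

>>> play_rows(steps=[[[-0.015, 0.03, 0, 0, 0, 0], [-0.015, 0.05, 0, 0, 0, 0], [-0.015, 0.05, 0, 0, 0, 0], [-0.015, 0.05, 0, 0, 0, 0], [-0.015, 0.05, 0, 0, 0, 0], [0, 0.03, 0, 0, 0, 0], [0, 0, 0, 0, 0, 0], [0, 0, 0, 0, 0, 0]]])

```text
t: 9.38
tcp_pos: [0.595, -0.0744, 0.2251]
tool_rot: [0.054, 0.999, -0.0, -0.0]
force: [-0.9, -0.9, -1.2]
finger_gap: 0.249
```

```bash
python3 look.py w5;python3 -c "
from h import *
s=manip.snapshot('side');save(s,'s5.png',(270,140,430,260),5)
s=manip.snapshot('scene');save(s,'c5.png',(250,150,410,270),5)"
```

```text
9.375 [ 0.595  -0.0744  0.2251] [ 5.420e-02  9.985e-01 -3.000e-04 -2.000e-04] [-0.86 -0.94 -1.22]
[[0.108, 0.944, 0.312, 0.515], [0.994, -0.102, -0.035, -0.066], [-0.002, 0.314, -0.949, 0.343], [0.0, 0.0, 0.0, 1.0]]
green_top 0.81 [274.8 197.8] [ 0.5902 -0.1104  0.09  ]
green_top 0.71 [401.6 285.2] [ 0.6855 -0.0079  0.09  ]
blue_top 0.37 [178.8 277.9] [ 0.6562 -0.2084  0.09  ]
red_top 0.94 [428.5 198. ] [0.6041 0.0165 0.09  ]
spacer_mid 0.79 [315.2 247.3] [ 0.6518 -0.0838  0.064 ]
holder_mouth 0.72 [  6.1 104.4] [ 0.4927 -0.3255  0.065 ]
holder_mouth 0.42 [425.9 197. ] [0.6117 0.0223 0.065 ]
rail 0.97 [359.9 174.1] [ 0.6001 -0.0292  0.    ]
```

View pics/w5.png

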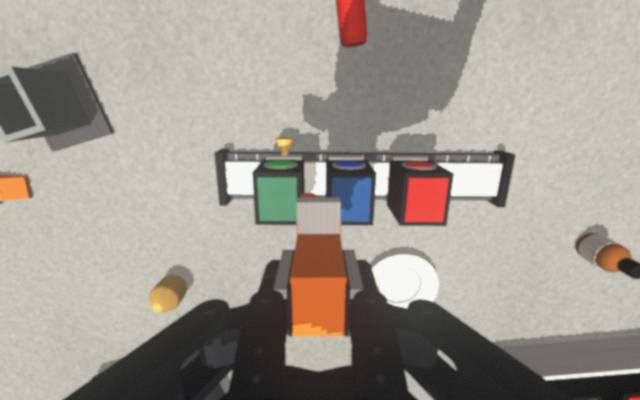

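View pics/s5.png

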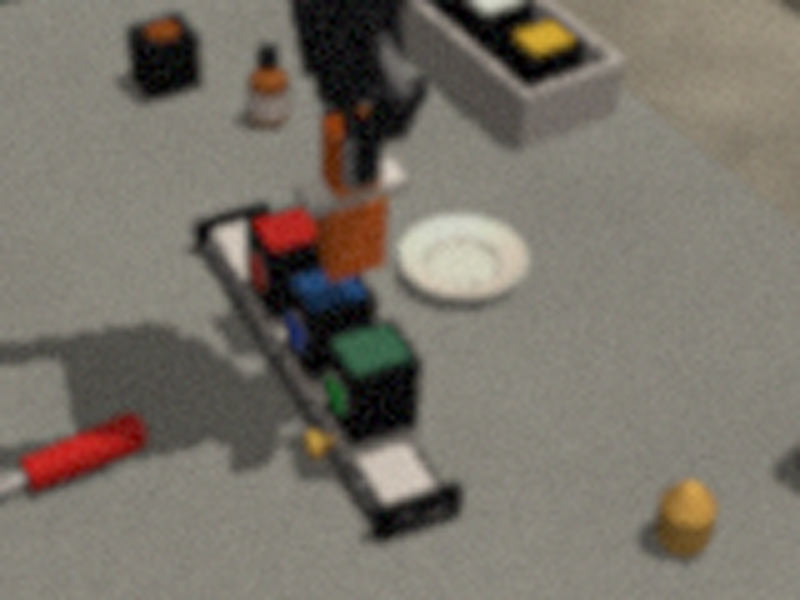

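View pics/c5.png

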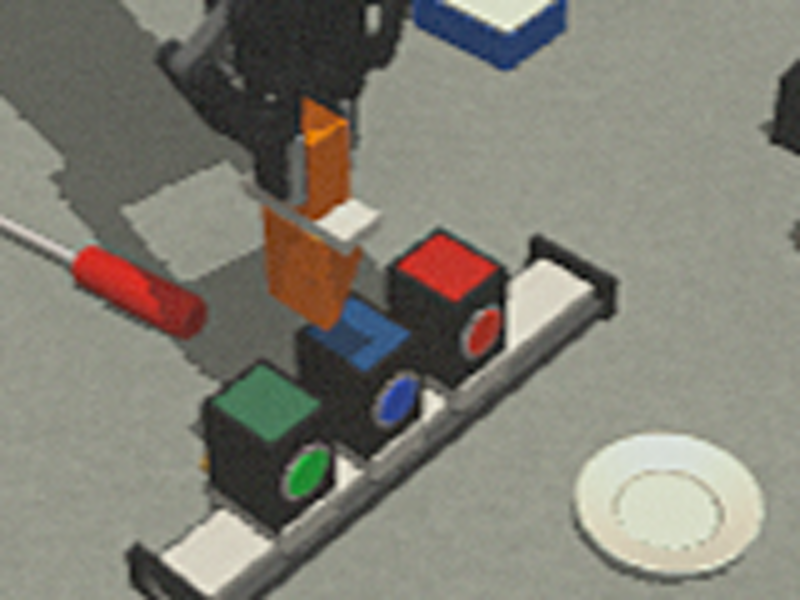

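The blade's taper is on the +y (blue) side, as it should be. I'll refine the cube positions in this view, in the tool's frame.

```bash
cat > cubes.py <<'E'
from h import *
# rectify z=.09 in frame origin O, yaw a; cols=v (rail y), rows=u (rail x)
def rr(p,O,a,u0=-.05,u1=.05,v0=-.08,v1=.14,mm=.25,z=.09):
    s=mm/1000;W=int((v1-v0)/s);H=int((u1-u0)/s)
    ex=np.array([np.cos(a),np.sin(a)]);ey=np.array([-np.sin(a),np.cos(a)])
    P=lambda u,v:proj(p,np.r_[np.array(O)+u*ex+v*ey,z])
    src=np.float32([P(u0,v0),P(u0,v1),P(u1,v1),P(u1,v0)]);dst=np.float32([[0,0],[W,0],[W,H],[0,H]])
    return cv2.warpPerspective(p["img"],cv2.getPerspectiveTransform(src,dst),(W,H),flags=cv2.INTER_CUBIC)
def measure(p,O,a,name=None,**k):
    r=rr(p,O,a,**k);u0=k.get("u0",-.05);v0=k.get("v0",-.08)
    hsv=cv2.cvtColor(r,cv2.COLOR_RGB2HSV);out={}
    for n,cond in [("g",(hsv[...,0]>=65)&(hsv[...,0]<=90)&(hsv[...,1]>80)),("b",(hsv[...,0]>=98)&(hsv[...,0]<=125)&(hsv[...,1]>110)),("r",((hsv[...,0]<8)|(hsv[...,0]>172))&(hsv[...,1]>150)&(hsv[...,2]>190))]:
        m=cv2.morphologyEx((cond&(hsv[...,2]>65)).astype(np.uint8),cv2.MORPH_OPEN,np.ones((25,25)))
        kk,l,st,c=cv2.connectedComponentsWithStats(m)
        if kk<2: print(n,"none");continue
        i=1+np.argmax(st[1:,4]);cs,_=cv2.findContours((l==i).astype(np.uint8),0,2)
        q=cv2.minAreaRect(cs[0]);x,y,w,h=st[i,:4]
        print(n,"v",round((v0+q[0][0]*.00025)*1e3,2),"u",round((u0+q[0][1]*.00025)*1e3,2),"size",np.round(np.array(q[1])*.25,1),"ang",round(q[2],2))
        cv2.drawContours(r,[cv2.boxPoints(q).astype(int)],-1,(255,255,0),1)
    if name: cv2.imwrite("pics/"+name,r[:,:,::-1])
E
python3 - <<'E'
from cubes import *
p=np.load("last.npy",allow_pickle=True).item()
measure(p,(.595,-.0744),np.radians(-6.2),"m5.png")
E
```

```text
g v -34.25 u 0.25 size [37. 31.] ang 90.0
b v 27.0 u 0.88 size [38.2 31.5] ang 90.0
r v 89.38 u 1.13 size [37.8 31.8] ang 90.0
```

View pics/m5.png

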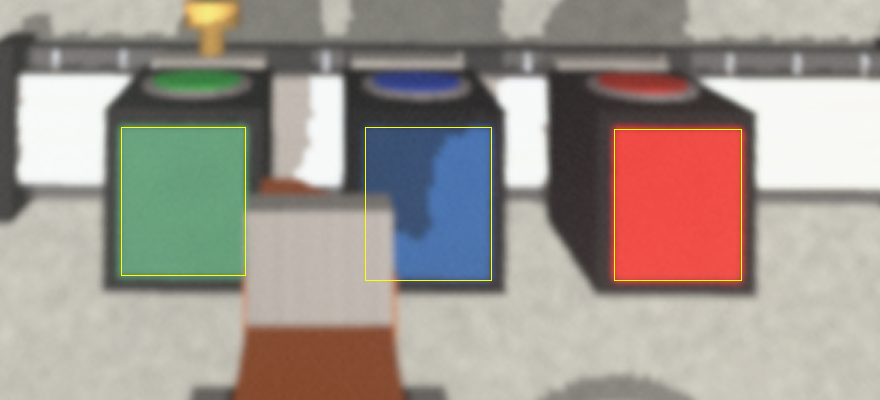

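>>> play_rows(steps=[[[0, 0.0025, 0, 0, 0, 0.4], [0, 0, 0.02, 0, 0, 0], [0, 0, 0.02, 0, 0, 0], [0, 0, 0, 0, 0, 0], [0, 0, 0, 0, 0, 0]]])

```text
t: 10.45
tcp_pos: [0.5959, -0.0715, 0.1859]
tool_rot: [0.058, 0.998, -0.0, 0.001]
force: [0.2, -0.4, -0.4]
finger_gap: 0.25
```

```bash
cat > ft.py <<'E'
from h import *
import sys
n=int(sys.argv[1]) if len(sys.argv)>1 else 3
a=np.radians(-6.6);R=np.array([[np.cos(a),np.sin(a),0],[-np.sin(a),np.cos(a),0],[0,0,1]])
F=[];T=[];P=[]
for i in range(n):
    s=manip.sense();F.append(R@s["force"]);T.append(R@s["ft_torque"]);P.append(s["tcp_pos"])
    if i<n-1: manip.snapshot("scene")
print("t",s["t"],"tcp",np.mean(P,0).round(4),"rail y",round(float(R[1]@np.mean(P,0))*1e3,2))
print("F rail",np.mean(F,0).round(2),"T rail",np.mean(T,0).round(3)); print("Fy",np.array(F)[:,1].round(2),"Tx",np.array(T)[:,0].round(3))
E
python3 ft.py 5; python3 look.py w6; python3 -c "
from cubes import *
p=np.load('last.npy',allow_pickle=True).item()
measure(p,(.595,-.0744),np.radians(-6.6),'m6.png')
s=manip.snapshot('scene');save(s,'c6.png',(250,150,410,270),5)"
```

```text
t 10.65 tcp [ 0.596  -0.0715  0.1862] rail y -2.56
F rail [ 0.14 -0.22 -1.23] T rail [ 0.03  -0.002  0.01 ]
Fy [-0.34 -0.86  1.07 -0.6  -0.37] Tx [ 0.07  -0.009  0.052  0.033  0.005]
10.65 [ 0.5959 -0.0715  0.1862] [ 5.810e-02  9.983e-01 -2.000e-04  9.000e-04] [-0.12 -0.35 -1.23]
[[0.116, 0.942, 0.314, 0.515], [0.993, -0.109, -0.038, -0.062], [-0.001, 0.316, -0.949, 0.304], [0.0, 0.0, 0.0, 1.0]]
green_top 0.71 [266.5 213.2] [ 0.5901 -0.1083  0.09  ]
green_top 0.57 [346.3 183.9] [ 0.5751 -0.0498  0.09  ]
blue_top 0.88 [355.  214.9] [ 0.5987 -0.0456  0.09  ]
blue_top 0.4 [344.4 185.6] [ 0.5762 -0.0512  0.09  ]
red_top 0.72 [437.9 216.6] [0.6069 0.0133 0.09  ]
spacer_mid 0.79 [316.8 249.2] [ 0.6356 -0.0776  0.064 ]
rail 0.72 [437.8 214. ] [0.6425 0.045  0.    ]
rail 0.57 [362.2 182.1] [ 0.6003 -0.0288  0.    ]
g v -34.25 u 0.5 size [37.5 31.5] ang 90.0
b v 30.75 u 0.62 size [24.  37.7] ang -0.0
r v 89.5 u 0.38 size [38.2 32. ] ang 90.0
```

View pics/c6.png

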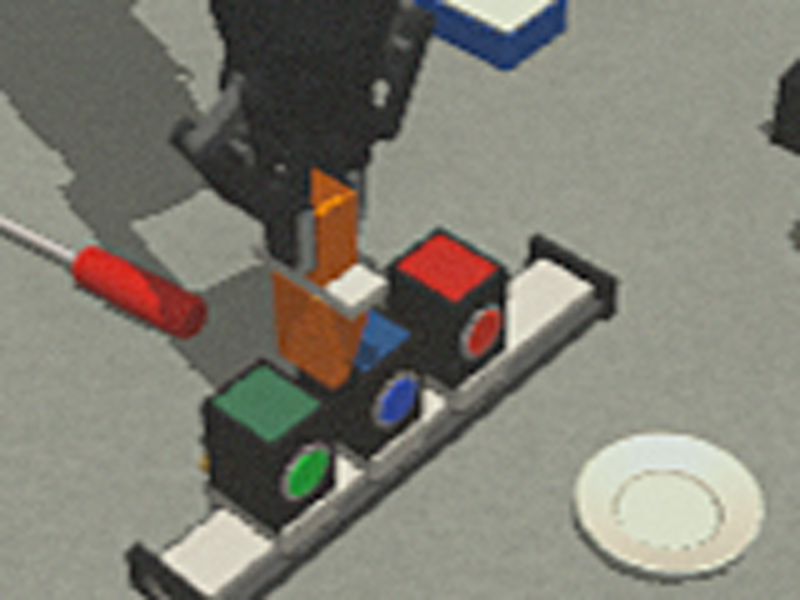

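View pics/w6.png

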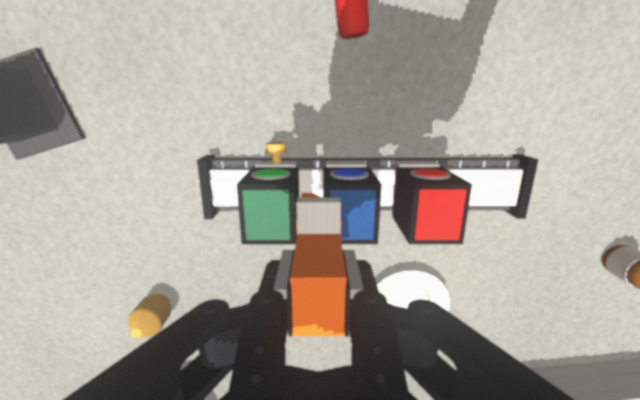

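>>> play_rows(steps=[[[0, 0, 0.006, 0, 0, 0], [0, 0, 0.006, 0, 0, 0], [0, -0.001, 0, 0, 0, 0], [0, -0.001, 0, 0, 0, 0], [0, -0.001, 0, 0, 0, 0], [0, 0, 0, 0, 0, 0]]])

```text
t: 11.8
tcp_pos: [0.5951, -0.0746, 0.1735]
tool_rot: [0.058, 0.998, -0.0, 0.0]
force: [-0.6, 0.2, -1.2]
finger_gap: 0.246
```

```bash
python3 ft.py 4
```

```text
t 11.95 tcp [ 0.5951 -0.0745  0.1735] rail y -5.6
F rail [-0.46  0.29 -1.49] T rail [ 0.015  0.001 -0.015]
Fy [0.17 0.29 0.38 0.32] Tx [ 0.006  0.056  0.002 -0.004]
```

No contact yet. I'll creep toward green in small steps.

>>> play_rows(steps=[[[0, -0.0005, 0, 0, 0, 0], [0, -0.0005, 0, 0, 0, 0], [0, 0, 0, 0, 0, 0]]])

```text
t: 12.32
tcp_pos: [0.5949, -0.0754, 0.1733]
tool_rot: [0.058, 0.998, -0.0, 0.0]
force: [0.2, -0.8, -1.8]
finger_gap: 0.251
```

```bash
python3 ft.py 3
```

```text
t 12.425 tcp [ 0.5949 -0.0754  0.1733] rail y -6.54
F rail [ 0.14 -0.19 -1.67] T rail [ 0.017  0.009 -0.005]
Fy [-0.79  0.26 -0.05] Tx [ 0.073 -0.008 -0.015]
```

>>> play_rows(steps=[[[0, -0.0005, 0, 0, 0, 0], [0, 0, 0, 0, 0, 0]]])

```text
t: 12.68
tcp_pos: [0.5948, -0.0759, 0.1733]
tool_rot: [0.058, 0.998, -0.0, -0.0]
force: [0.1, -0.5, -2.0]
finger_gap: 0.251
```

```bash
python3 ft.py 3
```

```text
t 12.775 tcp [ 0.5948 -0.0759  0.1733] rail y -7.04
F rail [-0.1  -0.36 -1.31] T rail [ 0.007 -0.018 -0.014]
Fy [-0.49 -0.5  -0.08] Tx [ 0.029  0.049 -0.058]
```

>>> play_rows(steps=[[[0, -0.0005, 0, 0, 0, 0], [0, 0, 0, 0, 0, 0]]])

```text
t: 13.02
tcp_pos: [0.5947, -0.0764, 0.1733]
tool_rot: [0.058, 0.998, 0.0, -0.0]
force: [-0.4, -0.2, -1.1]
finger_gap: 0.248
```

```bash
python3 ft.py 2
```

```text
t 13.075 tcp [ 0.5947 -0.0764  0.1733] rail y -7.55
F rail [-0.05  0.05 -1.17] T rail [ 0.007  0.031 -0.017]
Fy [-0.23  0.32] Tx [-0.004  0.017]
```

>>> play_rows(steps=[[[0, -0.0005, 0, 0, 0, 0], [0, 0, 0, 0, 0, 0]]])

```text
t: 13.32
tcp_pos: [0.5947, -0.0768, 0.1733]
tool_rot: [0.058, 0.998, 0.0, -0.0]
force: [-0.4, 0.6, -1.4]
finger_gap: 0.252
```

```bash
python3 ft.py 2; python3 -c "
from h import *
s=manip.snapshot('scene');save(s,'c7.png',(270,170,370,245),8)"
```

```text
t 13.375 tcp [ 0.5947 -0.0768  0.1733] rail y -7.92
F rail [-0.36  0.67 -1.52] T rail [ 0.116 -0.02  -0.021]
Fy [0.55 0.79] Tx [0.094 0.139]
```

View pics/c7.png

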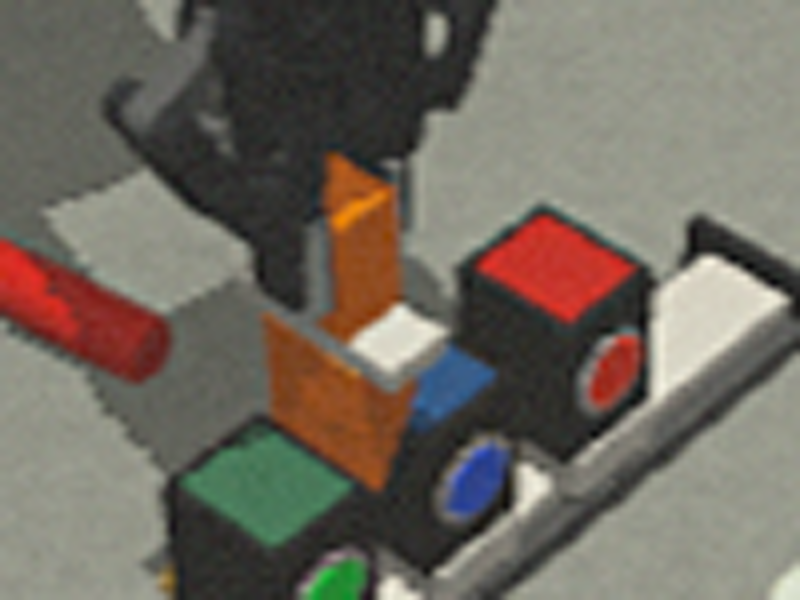

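Contact with green: Tx rose to 0.12, roughly 1.2 N. Descending gently along its face.

>>> play_rows(steps=[[[0, -0.0002, 0.002, 0, 0, 0], [0, 0, 0.002, 0, 0, 0], [0, 0, 0.002, 0, 0, 0], [0, 0, 0.002, 0, 0, 0], [0, 0, 0.001, 0, 0, 0], [0, 0, 0, 0, 0, 0]]])

```text
t: 14.18
tcp_pos: [0.5946, -0.0769, 0.1641]
tool_rot: [0.058, 0.998, 0.0, -0.0]
force: [1.2, 2.3, -2.0]
finger_gap: 0.248
```

```bash
python3 ft.py 2
```

```text
t 14.225 tcp [ 0.5946 -0.0768  0.1641] rail y -8.0
F rail [ 0.41  2.26 -1.8 ] T rail [ 0.601 -0.019 -0.031]
Fy [2.45 2.07] Tx [0.602 0.6  ]
```

>>> play_rows(steps=[[[0, 0, 0.001, 0, 0, 0], [0, 0, 0.001, 0, 0, 0], [0, 0, 0.001, 0, 0, 0], [0, 0, 0.0005, 0, 0, 0]]])

```text
t: 14.72
tcp_pos: [0.5947, -0.0769, 0.1608]
tool_rot: [0.058, 0.998, 0.0, 0.0]
force: [-0.0, 4.1, -0.6]
finger_gap: 0.247
```

```bash
python3 ft.py 2
```

```text
t 14.775 tcp [ 0.5947 -0.0769  0.1608] rail y -8.02
F rail [-0.08  3.47 -0.54] T rail [ 0.846 -0.017 -0.033]
Fy [4.1  2.84] Tx [0.806 0.885]
```

>>> play_rows(steps=[[[0, 0, 0.0005, 0, 0, 0], [0, 0, 0.0005, 0, 0, 0], [0, 0, 0.0005, 0, 0, 0], [0, 0, 0.0005, 0, 0, 0]]])

```text
t: 15.28
tcp_pos: [0.595, -0.077, 0.1597]
tool_rot: [0.058, 0.998, 0.0, 0.001]
force: [-0.6, 4.9, 6.1]
finger_gap: 0.25
```

```bash
python3 ft.py 2
```

```text
t 15.325 tcp [ 0.5951 -0.077   0.1597] rail y -8.06
F rail [-0.68  5.01  5.96] T rail [ 1.069  0.201 -0.108]
Fy [4.83 5.19] Tx [1.087 1.051]
```

>>> play_rows(steps=[[[0, 0, 0.0005, 0, 0, 0], [0, 0, 0.0005, 0, 0, 0], [0, 0, 0.0005, 0, 0, 0], [0, 0, 0.0005, 0, 0, 0]]])

```text
t: 15.82
tcp_pos: [0.5955, -0.077, 0.158]
tool_rot: [0.058, 0.998, 0.0, 0.001]
force: [0.0, 4.9, 6.7]
finger_gap: 0.247
```

```bash
python3 ft.py 2;python3 -c "
from h import *
s=manip.snapshot('scene');save(s,'c8.png',(270,170,370,245),8)"
```

```text
t 15.875 tcp [ 0.5955 -0.077   0.158 ] rail y -8.04
F rail [-0.22  4.78  6.66] T rail [ 1.113  0.115 -0.075]
Fy [4.84 4.71] Tx [1.089 1.138]
```

View pics/c8.png

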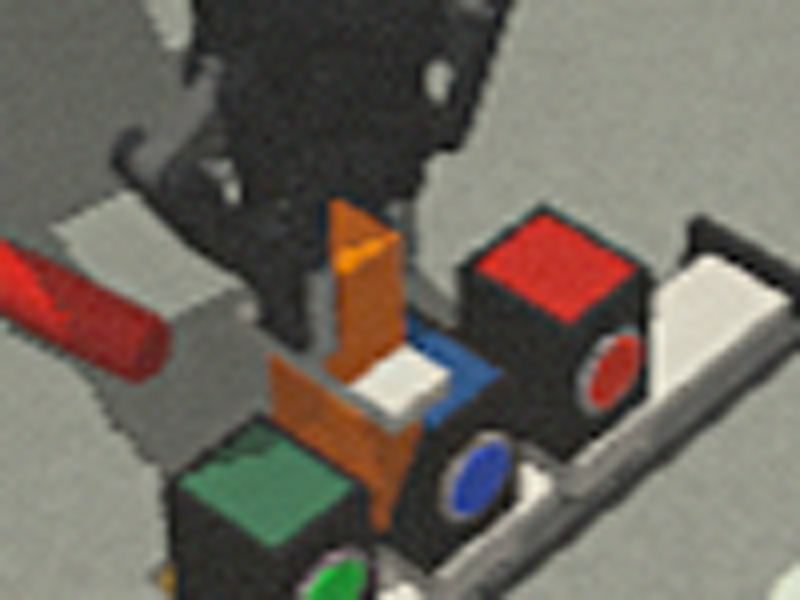

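Fz jumped by about 8 N while Fy stayed at about 5 N: the taper is now pushing blue, and green carries roughly 11 N. I'll continue slowly.

>>> play_rows(steps=[[[0, 0, 0.0005, 0, 0, 0], [0, 0, 0.0005, 0, 0, 0], [0, 0, 0.0005, 0, 0, 0], [0, 0, 0.0005, 0, 0, 0], [0, 0, 0.0005, 0, 0, 0], [0, 0, 0.0005, 0, 0, 0]]])

```text
t: 16.68
tcp_pos: [0.5958, -0.077, 0.1552]
tool_rot: [0.058, 0.998, 0.0, 0.002]
force: [-0.1, 5.6, 9.6]
finger_gap: 0.252
```

```bash
python3 ft.py 2
```

```text
t 16.725 tcp [ 0.5958 -0.077   0.1552] rail y -8.04
F rail [-0.89  5.22  8.24] T rail [ 1.161  0.119 -0.076]
Fy [5.53 4.91] Tx [1.192 1.13 ]
```

>>> play_rows(steps=[[[0, 0, 0.0005, 0, 0, 0], [0, 0, 0.0005, 0, 0, 0], [0, 0, 0.0005, 0, 0, 0], [0, 0, 0.0005, 0, 0, 0]]])

```text
t: 17.23
tcp_pos: [0.5954, -0.077, 0.1522]
tool_rot: [0.058, 0.998, 0.0, 0.001]
force: [0.8, 4.8, 2.0]
finger_gap: 0.248
```

```bash
python3 ft.py 2
```

```text
t 17.275 tcp [ 0.5954 -0.077   0.1522] rail y -8.02
F rail [0.8  4.77 2.11] T rail [ 1.052 -0.097 -0.113]
Fy [4.85 4.7 ] Tx [1.038 1.067]
```

Fz fell back to friction level, so the full thickness is engaged. I'll seat it to about 44 mm depth.

>>> play_rows(steps=[[[0, 0, 0.002, 0, 0, 0], [0, 0, 0.002, 0, 0, 0], [0, 0, 0.002, 0, 0, 0], [0, 0, 0, 0, 0, 0]]])

```text
t: 17.77
tcp_pos: [0.5951, -0.0769, 0.1458]
tool_rot: [0.058, 0.998, 0.0, 0.001]
force: [0.9, 5.7, -0.0]
finger_gap: 0.249
```

```bash
python3 ft.py 2
```

```text
t 17.825 tcp [ 0.5951 -0.0769  0.1458] rail y -7.96
F rail [0.39 5.16 0.52] T rail [ 1.033 -0.122 -0.155]
Fy [5.74 4.58] Tx [1.06  1.006]
```

>>> play_rows(steps=[[[0, 0, 0.002, 0, 0, 0], [0, 0, 0.002, 0, 0, 0], [0, 0, 0.002, 0, 0, 0], [0, 0, 0, 0, 0, 0]]])

```text
t: 18.32
tcp_pos: [0.5951, -0.0768, 0.1398]
tool_rot: [0.058, 0.998, 0.0, 0.0]
force: [0.9, 4.7, 0.5]
finger_gap: 0.244
```

```bash
python3 ft.py 2; python3 look.py w9 |head -1; python3 -c "
from cubes import *
p=np.load('last.npy',allow_pickle=True).item()
measure(p,(.595,-.0744),np.radians(-6.6),'m9.png')
s=manip.snapshot('scene');save(s,'c9.png',(270,170,370,245),8)"
```

```text
t 18.375 tcp [ 0.5951 -0.0768  0.1398] rail y -7.91
F rail [0.48 4.85 0.63] T rail [ 0.996 -0.126 -0.139]
Fy [4.76 4.94] Tx [0.979 1.013]
18.375 [ 0.5951 -0.0768  0.1398] [5.830e-02 9.983e-01 2.000e-04 5.000e-04] [1.13 4.84 0.73]
g v -35.25 u 3.5 size [32.  29.5] ang 90.0
b v 30.12 u 0.75 size [38.5 32.2] ang 90.0
r v 89.75 u 0.62 size [32.5 38.7] ang -0.0
```

View pics/c9.png

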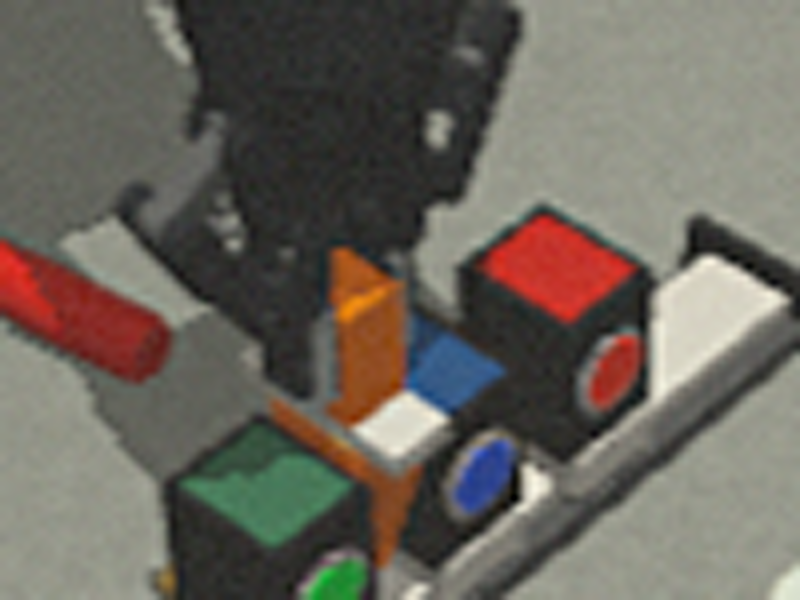

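View pics/m9.png

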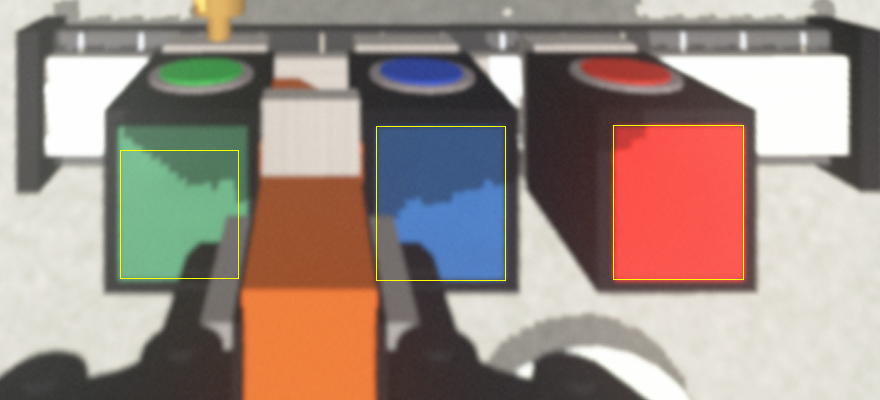

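Green reads v −34.25 and blue +30.1, so the first gap is about 24.4 mm with the foot about 44 mm down. Step 1 looks met: force was held through the last of the taper and at full thickness. I'll lift straight out.

>>> play_rows(steps=[[[0, 0, -0.004, 0, 0, 0], [0, 0, -0.008, 0, 0, 0], [0, 0, -0.012, 0, 0, 0], [0, 0, -0.012, 0, 0, 0], [0, 0, -0.012, 0, 0, 0], [0, 0, -0.02, 0, 0, 0], [0, 0.02, 0, 0, 0, 0], [0, 0.03, 0, 0, 0, 0], [0, 0.018, 0, 0, 0, 0], [0, 0, 0, 0, 0, 0]]])

```text
t: 20.02
tcp_pos: [0.6024, -0.0081, 0.2075]
tool_rot: [0.057, 0.998, -0.0, -0.0]
force: [0.2, -0.1, -1.1]
finger_gap: 0.25
```

```bash
python3 ft.py 4; python3 look.py w10 |head -1; python3 -c "
from cubes import *
p=np.load('last.npy',allow_pickle=True).item()
measure(p,(.595,-.0744),np.radians(-6.6),'m10.png')"
```

```text
t 20.175 tcp [ 0.6025 -0.0092  0.2075] rail y 60.08
F rail [ 0.31 -0.23 -1.04] T rail [-0.    -0.003  0.007]
Fy [-0.05 -0.6  -0.12 -0.17] Tx [ 0.008  0.026 -0.04   0.006]
20.175 [ 0.6026 -0.0101  0.2076] [ 5.810e-02  9.983e-01 -4.000e-04 -1.000e-04] [ 0.77 -0.26 -0.54]
g v -34.5 u 0.5 size [37.5 31.5] ang 90.0
b v 29.5 u 0.5 size [38.5 32.5] ang 90.0
r v 94.0 u 2.0 size [35.  22.5] ang 90.0
```

View pics/m10.png

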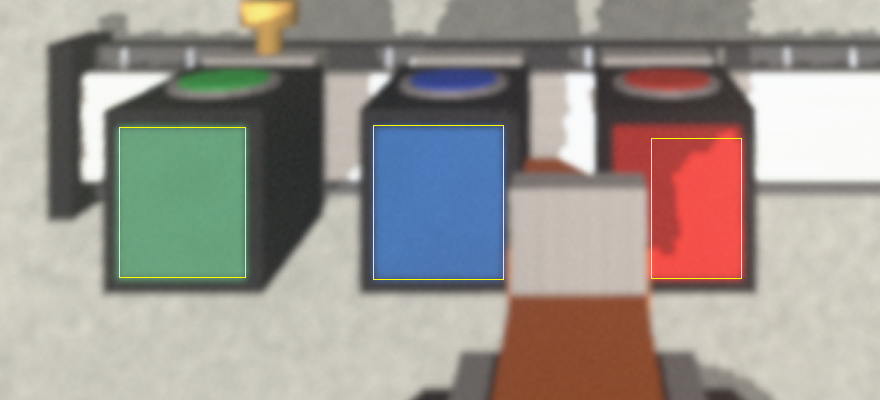

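First gap reads 64.0 mm centre-to-centre, which is right. Blue–red reads about 59.75 mm (19.75 mm gap). Now I'll descend about 3 mm clear of blue.

>>> play_rows(steps=[[[0, 0, 0.015, 0, 0, 0], [0, 0, 0.01, 0, 0, 0], [0, 0, 0.008, 0, 0, 0], [0, -0.001, 0, 0, 0, 0], [0, 0, 0, 0, 0, 0], [0, 0, 0, 0, 0, 0]]])

```text
t: 21.28
tcp_pos: [0.6028, -0.0106, 0.1752]
tool_rot: [0.058, 0.998, -0.0, 0.0]
force: [-0.6, 0.1, -0.7]
finger_gap: 0.248
```

```bash
python3 ft.py 5
```

```text
t 21.475 tcp [ 0.6027 -0.0106  0.1752] rail y 58.76
F rail [-0.28  0.05 -1.43] T rail [ 0.003 -0.006  0.008]
Fy [ 0.04  0.63 -0.33  0.31 -0.41] Tx [ 0.049  0.01  -0.029 -0.039  0.023]
```

>>> play_rows(steps=[[[0, -0.0005, 0, 0, 0, 0], [0, -0.0005, 0, 0, 0, 0], [0, 0, 0, 0, 0, 0]]])

```text
t: 21.85
tcp_pos: [0.6023, -0.0116, 0.1748]
tool_rot: [0.058, 0.998, -0.0, -0.0]
force: [-0.4, -0.1, -1.4]
finger_gap: 0.245
```

```bash
python3 ft.py 3
```

```text
t 21.95 tcp [ 0.6023 -0.0116  0.1748] rail y 57.73
F rail [ 0.35 -0.27 -1.61] T rail [ 0.004  0.028 -0.029]
Fy [-0.18 -0.28 -0.35] Tx [ 0.03   0.018 -0.035]
```

>>> play_rows(steps=[[[0, -0.0005, 0, 0, 0, 0], [0, -0.0005, 0, 0, 0, 0], [0, 0, 0, 0, 0, 0]]])

```text
t: 22.32
tcp_pos: [0.6022, -0.0126, 0.1748]
tool_rot: [0.058, 0.998, -0.0, -0.0]
force: [0.1, 0.3, -0.9]
finger_gap: 0.247
```

```bash
python3 ft.py 3
```

```text
t 22.425 tcp [ 0.6022 -0.0125  0.1748] rail y 56.76
F rail [ 0.22  0.43 -1.18] T rail [-0.005  0.007 -0.022]
Fy [ 0.34  1.36 -0.41] Tx [ 0.004 -0.015 -0.004]
```

>>> play_rows(steps=[[[0, -0.0003, 0, 0, 0, 0], [0, 0, 0, 0, 0, 0]]])

```text
t: 22.68
tcp_pos: [0.6022, -0.0128, 0.1748]
tool_rot: [0.058, 0.998, -0.0, 0.0]
force: [0.5, -1.0, -0.1]
finger_gap: 0.249
```

```bash
python3 ft.py 3
```

```text
t 22.775 tcp [ 0.6022 -0.0128  0.1748] rail y 56.47
F rail [ 0.05 -0.44 -1.21] T rail [-0.056  0.021  0.015]
Fy [-0.98  0.22 -0.56] Tx [-0.069 -0.076 -0.023]
```

>>> play_rows(steps=[[[0, -0.0003, 0, 0, 0, 0], [0, 0, 0, 0, 0, 0]]])

```text
t: 23.02
tcp_pos: [0.6022, -0.0131, 0.1748]
tool_rot: [0.058, 0.998, 0.0, 0.0]
force: [-0.9, -0.1, -1.1]
finger_gap: 0.248
```

```bash
python3 ft.py 3
```

```text
t 23.125 tcp [ 0.6022 -0.0131  0.1748] rail y 56.16
F rail [ 0.15  0.04 -1.18] T rail [-0.005 -0.044 -0.035]
Fy [-0.21  0.27  0.07] Tx [-0.042  0.009  0.018]
```

>>> play_rows(steps=[[[0, -0.0002, 0, 0, 0, 0], [0, 0, 0, 0, 0, 0]]])

```text
t: 23.38
tcp_pos: [0.6021, -0.0132, 0.1748]
tool_rot: [0.058, 0.998, 0.0, 0.0]
force: [-0.2, 0.4, -1.9]
finger_gap: 0.248
```

```bash
python3 ft.py 3
```

```text
t 23.475 tcp [ 0.6022 -0.0132  0.1748] rail y 56.09
F rail [ 0.45  0.61 -1.4 ] T rail [0.118 0.007 0.019]
Fy [0.35 0.36 1.11] Tx [0.105 0.096 0.153]
```

Contact with blue at rail y 56.1 mm (predicted 56.15), at about 0.5 N. I'll descend in small steps and keep the net force low.

>>> play_rows(steps=[[[0, 0, 0.0015, 0, 0, 0], [0, 0, 0.0015, 0, 0, 0], [0, 0, 0.0015, 0, 0, 0], [0, 0, 0, 0, 0, 0]]])

```text
t: 23.98
tcp_pos: [0.602, -0.0132, 0.17]
tool_rot: [0.058, 0.998, 0.0, -0.0]
force: [0.3, 0.3, -2.0]
finger_gap: 0.246
```

```bash
python3 ft.py 3
```

```text
t 24.075 tcp [ 0.602  -0.0132  0.1701] rail y 56.09
F rail [-0.39  0.71 -1.8 ] T rail [ 0.242  0.041 -0.029]
Fy [0.38 0.71 1.04] Tx [0.246 0.247 0.232]
```

>>> play_rows(steps=[[[0, 0, 0.001, 0, 0, 0], [0, 0, 0.001, 0, 0, 0], [0, 0, 0.001, 0, 0, 0], [0, 0, 0, 0, 0, 0]]])

```text
t: 24.58
tcp_pos: [0.6022, -0.0132, 0.1672]
tool_rot: [0.058, 0.998, 0.0, 0.0]
force: [0.4, 1.9, -2.8]
finger_gap: 0.247
```

```bash
python3 ft.py 3
```

```text
t 24.675 tcp [ 0.6021 -0.0132  0.1672] rail y 56.06
F rail [ 0.3   1.65 -2.15] T rail [ 0.361 -0.007 -0.008]
Fy [1.94 1.27 1.75] Tx [0.354 0.367 0.363]
```

>>> play_rows(steps=[[[0, 0.0001, 0.001, 0, 0, 0], [0, 0, 0.001, 0, 0, 0], [0, 0.0001, 0.001, 0, 0, 0], [0, 0, 0, 0, 0, 0]]])

```text
t: 25.18
tcp_pos: [0.6021, -0.0132, 0.1642]
tool_rot: [0.058, 0.998, -0.0, -0.0]
force: [1.1, 1.6, -2.6]
finger_gap: 0.254
```

```bash
python3 ft.py 3
```

```text
t 25.275 tcp [ 0.6021 -0.0132  0.1642] rail y 56.12
F rail [ 0.24  0.86 -1.52] T rail [ 0.286 -0.033 -0.015]
Fy [1.71 0.31 0.58] Tx [0.289 0.318 0.251]
```

>>> play_rows(steps=[[[0, 0, 0.0005, 0, 0, 0], [0, 0, 0.0005, 0, 0, 0], [0, 0, 0.0005, 0, 0, 0], [0, 0, 0.0005, 0, 0, 0]]])

```text
t: 25.78
tcp_pos: [0.6024, -0.0132, 0.1628]
tool_rot: [0.058, 0.998, -0.0, 0.0]
force: [-1.1, 1.4, 2.5]
finger_gap: 0.251
```

```bash
python3 ft.py 3
```

```text
t 25.875 tcp [ 0.6024 -0.0132  0.1628] rail y 56.09
F rail [-0.74  1.    2.69] T rail [ 0.259  0.124 -0.086]
Fy [1.25 0.48 1.28] Tx [0.294 0.263 0.222]
```

Red is now in contact (Fz up about 4 N) and net Fy is about 1 N, so blue carries roughly 4.5 N. Continuing.

>>> play_rows(steps=[[[0, 0, 0.0005, 0, 0, 0], [0, 0, 0.0005, 0, 0, 0], [0, 0, 0.0005, 0, 0, 0], [0, 0, 0.0005, 0, 0, 0]]])

```text
t: 26.38
tcp_pos: [0.6025, -0.0132, 0.1604]
tool_rot: [0.058, 0.998, -0.0, 0.0]
force: [0.4, 0.1, 2.4]
finger_gap: 0.249
```

```bash
python3 ft.py 3
```

```text
t 26.475 tcp [ 0.6025 -0.0132  0.1603] rail y 56.11
F rail [0.41 0.05 2.76] T rail [ 0.226 -0.076 -0.074]
Fy [ 0.14  0.06 -0.04] Tx [0.276 0.186 0.216]
```

>>> play_rows(steps=[[[0, 0, 0.0005, 0, 0, 0], [0, 0, 0.0005, 0, 0, 0], [0, 0, 0.0005, 0, 0, 0], [0, 0, 0.0005, 0, 0, 0]]])

```text
t: 26.98
tcp_pos: [0.6021, -0.0132, 0.1583]
tool_rot: [0.058, 0.998, -0.0, -0.0]
force: [0.2, 0.1, 2.8]
finger_gap: 0.248
```

```bash
python3 ft.py 3;  python3 look.py w11 |head -1; python3 -c "
from cubes import *
p=np.load('last.npy',allow_pickle=True).item()
measure(p,(.595,-.0744),np.radians(-6.6),'m11.png')"
```

```text
t 27.075 tcp [ 0.6021 -0.0132  0.1582] rail y 56.13
F rail [0.47 0.21 2.44] T rail [ 0.078 -0.047 -0.065]
Fy [ 0.09  0.74 -0.2 ] Tx [0.106 0.1   0.027]
27.075 [ 0.6021 -0.0131  0.1582] [ 5.810e-02  9.983e-01 -0.000e+00 -1.000e-04] [ 0.84 -0.3   2.01]
g v -34.5 u 0.62 size [32.  38.2] ang 0.0
b v 29.5 u 0.63 size [38.8 32.5] ang 90.0
r v 92.87 u 1.37 size [30.7 36.7] ang -0.0
```

View pics/m11.png

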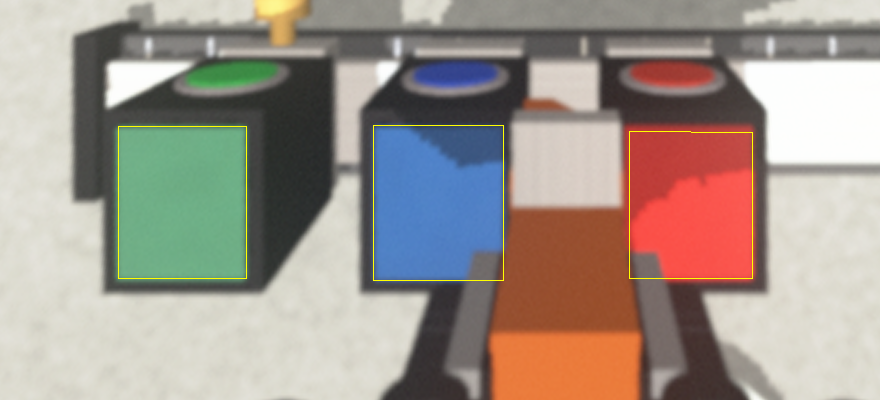

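Blue still reads v 29.5, so it has not moved. Net is now about 0.3 N. I add 0.1 mm toward blue and go through the last of the taper slowly.

>>> play_rows(steps=[[[0, -0.0001, 0.0005, 0, 0, 0], [0, 0, 0.0005, 0, 0, 0], [0, 0, 0.0005, 0, 0, 0], [0, 0, 0.0003, 0, 0, 0]]])

```text
t: 27.92
tcp_pos: [0.6021, -0.0132, 0.1565]
tool_rot: [0.058, 0.998, 0.0, -0.0]
force: [0.4, 0.6, 2.0]
finger_gap: 0.252
```

```bash
python3 ft.py 3
```

```text
t 28.025 tcp [ 0.6021 -0.0132  0.1565] rail y 56.12
F rail [0.13 0.04 2.4 ] T rail [ 0.15  -0.022 -0.059]
Fy [ 0.67  0.13 -0.68] Tx [0.169 0.166 0.116]
```

>>> play_rows(steps=[[[0, 0, 0.0003, 0, 0, 0], [0, 0, 0.0003, 0, 0, 0], [0, 0, 0.0003, 0, 0, 0], [0, 0, 0.0003, 0, 0, 0]]])

```text
t: 28.52
tcp_pos: [0.6022, -0.0132, 0.1553]
tool_rot: [0.058, 0.998, 0.0, 0.0]
force: [-0.3, 1.3, 3.2]
finger_gap: 0.251
```

```bash
python3 ft.py 3
```

```text
t 28.625 tcp [ 0.6022 -0.0132  0.1553] rail y 56.11
F rail [-0.39  1.13  3.09] T rail [ 0.234  0.051 -0.069]
Fy [1.3  0.86 1.24] Tx [0.232 0.202 0.268]
```

>>> play_rows(steps=[[[0, 0, 0.0004, 0, 0, 0], [0, 0, 0.0004, 0, 0, 0], [0, 0, 0.0004, 0, 0, 0], [0, 0, 0.0004, 0, 0, 0]]])

```text
t: 29.12
tcp_pos: [0.6019, -0.0132, 0.1534]
tool_rot: [0.058, 0.998, 0.0, -0.0]
force: [0.3, 0.8, 0.5]
finger_gap: 0.253
```

```bash
python3 ft.py 2
```

```text
t 29.175 tcp [ 0.6019 -0.0131  0.1534] rail y 56.13
F rail [0.2  0.76 0.11] T rail [ 0.238 -0.031 -0.099]
Fy [0.78 0.74] Tx [0.232 0.244]
```

>>> play_rows(steps=[[[0, 0, 0.001, 0, 0, 0], [0, 0, 0.001, 0, 0, 0], [0, 0, 0.001, 0, 0, 0], [0, 0, 0, 0, 0, 0]]])

```text
t: 29.68
tcp_pos: [0.6021, -0.0132, 0.1505]
tool_rot: [0.058, 0.998, 0.0, -0.0]
force: [0.1, 1.4, -1.1]
finger_gap: 0.253
```

```bash
python3 ft.py 2
```

```text
t 29.725 tcp [ 0.6021 -0.0131  0.1505] rail y 56.14
F rail [ 0.27  1.6  -1.16] T rail [ 0.289 -0.004 -0.102]
Fy [1.43 1.78] Tx [0.295 0.284]
```

>>> play_rows(steps=[[[0, 0, 0.0015, 0, 0, 0], [0, 0, 0.0015, 0, 0, 0], [0, 0, 0.0015, 0, 0, 0], [0, 0, 0, 0, 0, 0]]])

```text
t: 30.22
tcp_pos: [0.6022, -0.0132, 0.146]
tool_rot: [0.058, 0.998, 0.0, 0.0]
force: [0.3, 1.7, -1.7]
finger_gap: 0.248
```

```bash
python3 ft.py 2
```

```text
t 30.275 tcp [ 0.6022 -0.0132  0.146 ] rail y 56.13
F rail [ 0.76  1.79 -1.31] T rail [ 0.416 -0.109 -0.14 ]
Fy [1.76 1.83] Tx [0.41  0.422]
```

>>> play_rows(steps=[[[0, 0, 0.0015, 0, 0, 0], [0, 0, 0.0015, 0, 0, 0], [0, 0, 0.0015, 0, 0, 0], [0, 0, 0.0015, 0, 0, 0], [0, 0, 0, 0, 0, 0], [0, 0, 0, 0, 0, 0]]])

```text
t: 31.02
tcp_pos: [0.6021, -0.0131, 0.1399]
tool_rot: [0.058, 0.998, 0.0, -0.0]
force: [0.0, 2.4, -1.5]
finger_gap: 0.249
```

```bash
python3 ft.py 4; python3 look.py w12 |head -1; python3 -c "
from cubes import *
p=np.load('last.npy',allow_pickle=True).item()
measure(p,(.595,-.0744),np.radians(-6.6),'m12.png')"
```

```text
t 31.175 tcp [ 0.6021 -0.0131  0.1399] rail y 56.17
F rail [ 0.25  2.87 -1.89] T rail [ 0.529 -0.126 -0.119]
Fy [2.41 3.19 2.67 3.19] Tx [0.522 0.499 0.526 0.569]
31.175 [ 0.6021 -0.0131  0.14  ] [ 5.820e-02  9.983e-01  1.000e-04 -1.000e-04] [ 1.17  3.08 -2.15]
g v -34.5 u 0.75 size [38. 32.] ang 90.0
b v 29.38 u 0.75 size [38.5 32.2] ang 90.0
r v 94.5 u 1.0 size [37.5 31.5] ang 90.0
```

View pics/m12.png

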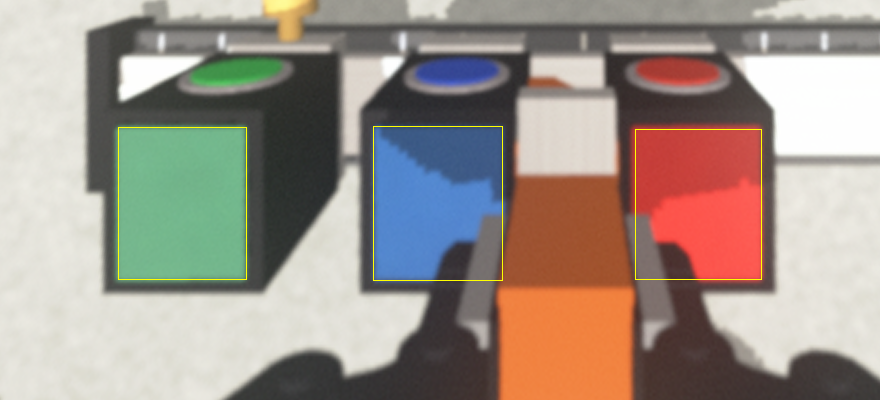

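Seated at 44 mm. The first pair reads 63.9 mm and the second about 65.1 mm here; the red view is oblique. I'll lift out straight and re-measure.

>>> play_rows(steps=[[[0, 0, -0.004, 0, 0, 0], [0, 0, -0.008, 0, 0, 0], [0, 0, -0.012, 0, 0, 0], [0, 0, -0.012, 0, 0, 0], [0, 0, -0.012, 0, 0, 0], [0, 0, -0.03, 0, 0, 0], [0, 0, -0.02, 0, 0, 0], [0, 0, 0, 0, 0, 0]]])

```text
t: 32.52
tcp_pos: [0.6035, -0.0142, 0.2408]
tool_rot: [0.058, 0.998, -0.001, 0.003]
force: [0.3, -0.8, -2.0]
finger_gap: 0.25
```

```bash
python3 look.py w13; python3 -c "
from cubes import *
p=np.load('last.npy',allow_pickle=True).item()
measure(p,(.595,-.0744),np.radians(-6.6),'m13.png')
for n in ['scene','side']:
  q=manip.snapshot(n);print(n);measure(q,(.595,-.0744),np.radians(-6.6),'m13%s.png'%n)"
```

```text
32.525 [ 0.6035 -0.0142  0.2408] [ 0.058   0.9983 -0.0011  0.0027] [ 0.26 -0.77 -1.96]
[[0.116, 0.941, 0.317, 0.523], [0.993, -0.109, -0.04, -0.005], [-0.003, 0.32, -0.948, 0.358], [0.0, 0.0, 0.0, 1.0]]
green_top 0.67 [207.5 190.2] [ 0.5903 -0.1109  0.09  ]
blue_top 0.72 [281.8 189.7] [ 0.5973 -0.0461  0.09  ]
red_top 0.95 [357.5 190.1] [0.6052 0.0197 0.09  ]
red_top 0.69 [348.6 172.1] [0.5883 0.0133 0.09  ]
spacer_mid 0.69 [283.9 188.1] [ 0.6032 -0.0479  0.064 ]
spacer_mid 0.63 [315.4 248.2] [ 0.6701 -0.0254  0.064 ]
g v -34.5 u 0.37 size [31.  37.2] ang 0.0
b v 29.5 u 0.5 size [38.5 32. ] ang 90.0
r v 95.25 u 0.38 size [37.8 29. ] ang 90.0
scene
g v -33.25 u -0.63 size [38.2 32. ] ang 90.0
b v 31.0 u -0.75 size [38.5 32.5] ang 90.0
r v 90.62 u 7.37 size [19.7 19.2] ang 0.0
side
g v -33.62 u 0.5 size [37.5 33.8] ang 90.0
b v 30.75 u 0.0 size [39.  36.5] ang 90.0
r none
```

View pics/m13.png

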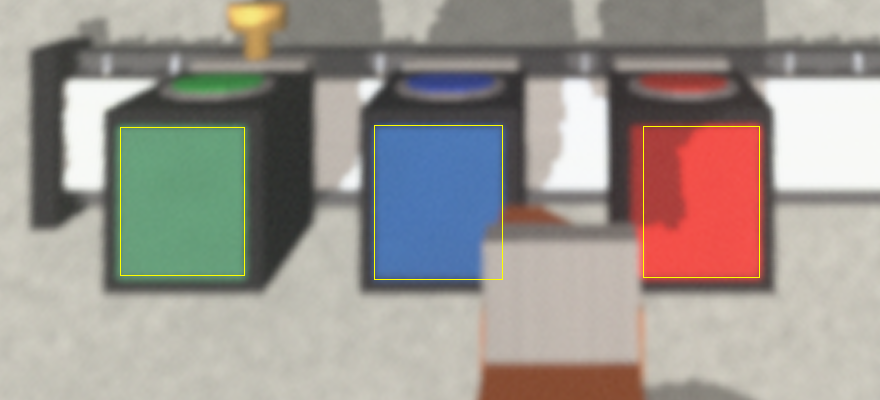

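View pics/m13side.png

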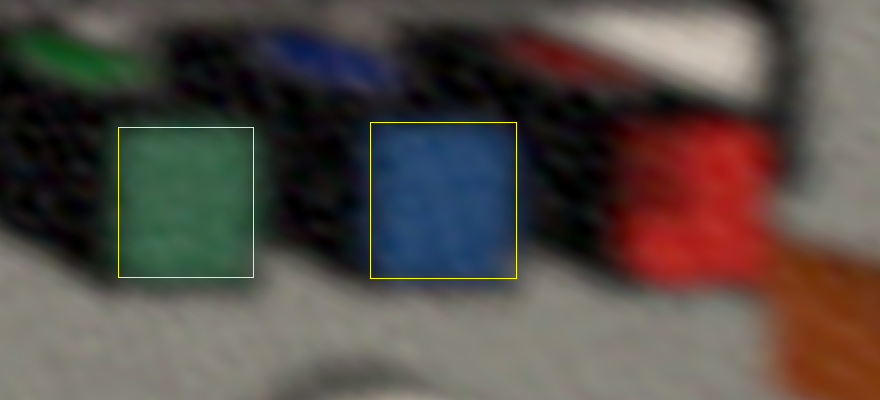

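The red insert spans columns 631–760, so its centre is v 93.9 and the second gap reads about 64.4 mm; the first reads 64.0 mm. Both are in range. Back to the holder.

>>> play_rows(steps=[[[0.01, -0.03, 0, 0, 0, 0], [0.01, -0.05, 0, 0, 0, 0], [0.01, -0.05, 0, 0, 0, 0], [0.011, -0.05, 0, 0, 0, 0], [0.011, -0.05, 0, 0, 0, 0], [0.011, -0.05, 0, 0, 0, 0], [0.01, -0.042, 0, 0, 0, 0], [0, 0, 0, 0, 0, -7.35], [0, 0, 0, 0, 0, -7.35], [0, 0, 0, 0, 0, 0]]])

```text
t: 34.22
tcp_pos: [0.4921, -0.3247, 0.2379]
tool_rot: [-0.069, 0.998, 0.0, -0.0]
force: [-0.5, -0.3, -1.4]
finger_gap: 0.25
```

>>> play_rows(steps=[[[0, 0, 0, 0, 0, 0], [0, 0, 0, 0, 0, 0]]])

```text
t: 34.48
tcp_pos: [0.4924, -0.3244, 0.2382]
tool_rot: [-0.07, 0.998, -0.0, -0.0]
force: [0.4, -0.5, -1.5]
finger_gap: 0.248
```

```bash
python3 look.py w14; python3 -c "
from h import *
s=manip.sense();a=np.radians(8.04);d=np.array([.4927,-.3247])-s['tcp_pos'][:2]
print('tool dx,dy',-(d@[np.cos(a),np.sin(a)]),d@[-np.sin(a),np.cos(a)])
for n in ['scene','side']:
  q=manip.snapshot(n);save(q,'x14%s.png'%n,(150,215,270,305) if n=='scene' else (295,205,415,295),6)"
```

```text
34.475 [ 0.4924 -0.3244  0.2382] [-0.0697  0.9976 -0.     -0.    ] [ 0.41 -0.49 -1.52]
[[-0.14, 0.94, 0.311, 0.412], [0.99, 0.133, 0.043, -0.336], [-0.001, 0.314, -0.949, 0.356], [0.0, 0.0, 0.0, 1.0]]
green_top 0.75 [519.5 315.1] [ 0.5885 -0.109   0.09  ]
green_top 0.62 [579.8 302.6] [ 0.5662 -0.0555  0.09  ]
blue_top 0.66 [578.3 328.7] [ 0.596  -0.0448  0.09  ]
red_top 0.81 [633.6 344.4] [0.6067 0.0191 0.09  ]
spacer_mid 0.97 [317.2 247.1] [ 0.5555 -0.3167  0.064 ]
holder_mouth 0.79 [321.9 189.5] [ 0.4947 -0.3207  0.065 ]
rail 0.8 [535.5 283.3] [ 0.5985 -0.0284  0.    ]
rail 0.62 [316.2 248.2] [ 0.5886 -0.3135  0.    ]
tool dx,dy -0.00037953327721673827 -0.0002352759250519002
```

View pics/x14scene.png

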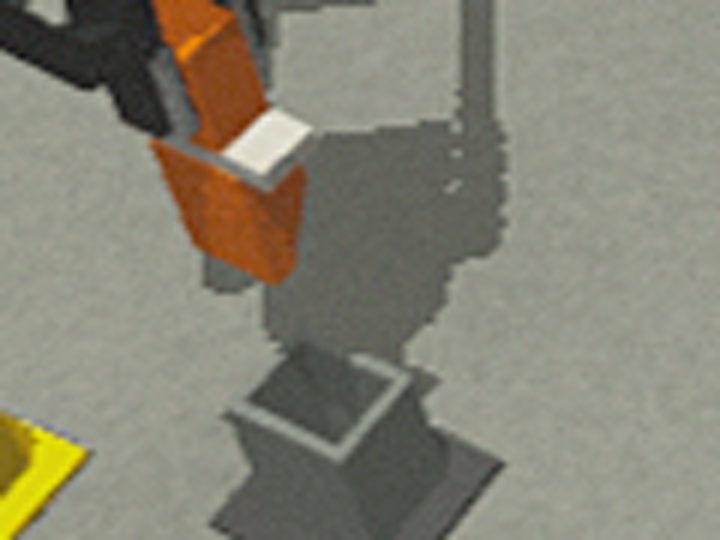

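View pics/w14.png

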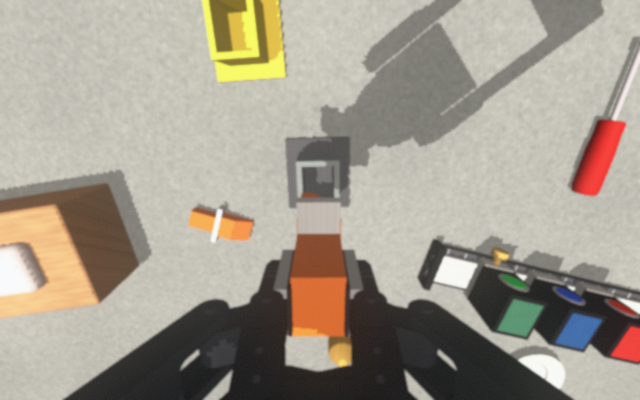

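TCP is within 0.5 mm of the pick-up pose, and the mouth is centred under the blade at column 320. I'll lower it.

>>> play_rows(steps=[[[-0.0003, -0.0002, 0.03, 0, 0, 0], [0, 0, 0.03, 0, 0, 0], [0, 0, 0.02, 0, 0, 0], [0, 0, 0.01, 0, 0, 0], [0, 0, 0.01, 0, 0, 0], [0, 0, 0, 0, 0, 0]]])

```text
t: 35.67
tcp_pos: [0.4925, -0.3246, 0.1379]
tool_rot: [-0.07, 0.998, 0.0, -0.0]
force: [0.4, -1.2, -1.5]
finger_gap: 0.247
```

```bash
python3 ft.py 2; python3 -c "
from h import *
for n in ['scene','side']:
  q=manip.snapshot(n);save(q,'x15%s.png'%n,(150,215,270,305) if n=='scene' else (295,205,415,295),6)"
```

```text
t 35.725 tcp [ 0.4926 -0.3248  0.1382] rail y -265.99
F rail [ 0.45 -0.59 -1.78] T rail [-0.05   0.043 -0.022]
Fy [-1.14 -0.03] Tx [-0.048 -0.051]
```

View pics/x15scene.png

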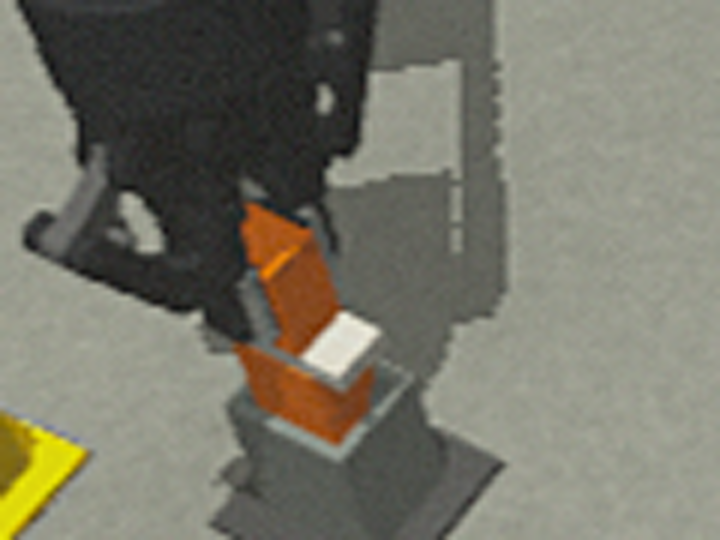

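The blade is entering the pocket with no contact force.

>>> play_rows(steps=[[[0, 0, 0.008, 0, 0, 0], [0, 0, 0.008, 0, 0, 0], [0, 0, 0.006, 0, 0, 0], [0, 0, 0.004, 0, 0, 0], [0, 0, 0.003, 0, 0, 0], [0, 0, 0, 0, 0, 0]]])

```text
t: 36.58
tcp_pos: [0.4925, -0.3247, 0.109]
tool_rot: [-0.07, 0.998, 0.0, -0.0]
force: [0.1, -1.0, -1.1]
finger_gap: 0.252
```

```bash
python3 ft.py 3
```

```text
t 36.675 tcp [ 0.4926 -0.3247  0.1092] rail y -265.98
F rail [ 0.02 -0.28 -1.32] T rail [ 0.004 -0.003  0.005]
Fy [-1.    0.16 -0.01] Tx [ 0.01   0.031 -0.03 ]
```

>>> play_rows(steps=[[[0, 0, 0.001, 0, 0, 0], [0, 0, 0.001, 0, 0, 0], [0, 0, 0, 0, 0, 0]]])

```text
t: 37.05
tcp_pos: [0.4926, -0.3247, 0.1072]
tool_rot: [-0.07, 0.998, 0.0, -0.0]
force: [-0.0, 0.2, -1.1]
finger_gap: 0.245
```

```bash
python3 ft.py 3
```

```text
t 37.15 tcp [ 0.4926 -0.3247  0.1072] rail y -265.95
F rail [ 0.33  0.23 -0.94] T rail [ 0.006 -0.012  0.006]
Fy [ 0.16  0.81 -0.29] Tx [-0.     0.019 -0.001]
```

Within about 1 mm of the seat. Releasing, then retreating upward.

>>> play_rows(steps=[[[0, 0, 0.0005, 0, 0, 0], [0, 0, 0, 0, 0, 0], [0, 0, 0, 0, 0, 0], [0, 0, 0, 0, 0, 0], [0, 0, 0, 0, 0, 0], [0, 0, 0, 0, 0, 0]]], fingers=0.6)

```text
t: 37.9
tcp_pos: [0.4926, -0.3248, 0.1067]
tool_rot: [-0.07, 0.998, -0.0, 0.0]
force: [-0.1, 0.4, -0.9]
finger_gap: 0.601
```

>>> play_rows(steps=[[[0, 0, -0.01, 0, 0, 0], [0, 0, -0.03, 0, 0, 0], [0, 0, -0.05, 0, 0, 0], [0, 0, -0.05, 0, 0, 0], [0, 0, 0, 0, 0, 0], [0, 0, 0, 0, 0, 0]]])

```text
t: 38.65
tcp_pos: [0.4922, -0.3243, 0.2469]
tool_rot: [-0.07, 0.998, 0.0, -0.0]
force: [0.3, -0.5, -0.2]
finger_gap: 0.601
```

```bash
python3 look.py w16; python3 -c "
from h import *
from cubes import measure
for n in ['scene','side']:
  q=manip.snapshot(n);save(q,'x16%s.png'%n,(150,215,270,305) if n=='scene' else (295,205,415,295),6)
  for l,z in [('spacer_mid',.064),('holder_mouth',.065)]:
    print(n,l,[onz(q,r['point'],z).round(4)[:2] for r in manip.pinpoint(l,q)[:2]])
  measure(q,(.595,-.0744),np.radians(-6.6),'m16%s.png'%n)
"
```

```text
38.65 [ 0.4922 -0.3243  0.2469] [-7.010e-02  9.975e-01  1.000e-04 -1.000e-04] [ 0.33 -0.55 -0.16]
[[-0.14, 0.94, 0.311, 0.412], [0.99, 0.133, 0.043, -0.336], [-0.001, 0.314, -0.949, 0.365], [0.0, 0.0, 0.0, 1.0]]
green_top 0.73 [515.4 312.8] [ 0.5919 -0.1066  0.09  ]
blue_top 0.96 [570.5 322.5] [ 0.5954 -0.0462  0.09  ]
red_top 0.96 [624.7 337.1] [0.605  0.0174 0.09  ]
spacer_mid 0.94 [223.1 216.5] [ 0.5392 -0.4146  0.064 ]
spacer_mid 0.89 [315.2 183. ] [ 0.4916 -0.3275  0.064 ]
holder_mouth 0.76 [232.8  23.4] [ 0.3648 -0.4145  0.065 ]
holder_mouth 0.68 [318.1 185.6] [ 0.4936 -0.3244  0.065 ]
rail 0.94 [530.9 279.7] [ 0.5983 -0.0286 -0.    ]
scene spacer_mid [array([ 0.4877, -0.3145]), array([ 0.6023, -0.4406])]
scene holder_mouth [array([ 0.3606, -0.4129])]
g v -33.25 u -0.5 size [38. 32.] ang 90.0
b v 30.88 u -0.75 size [38.  32.2] ang 90.0
r v 95.25 u -0.38 size [34.8 29.5] ang 90.0
side spacer_mid [array([ 0.4857, -0.3213]), array([ 0.5407, -0.4537])]
side holder_mouth [array([ 0.494 , -0.3169]), array([ 0.3633, -0.4195])]
g v -23.12 u -14.62 size [ 8.2 11.2] ang 90.0
b v 31.12 u -3.88 size [31.8 37.8] ang 90.0
r v 94.12 u 1.5 size [28.5 19.2] ang 90.0
```

View pics/x16scene.png

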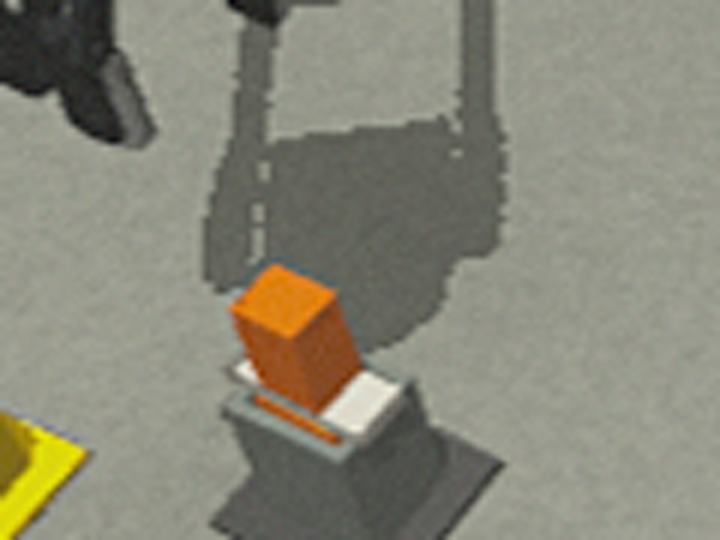

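View pics/w16.png

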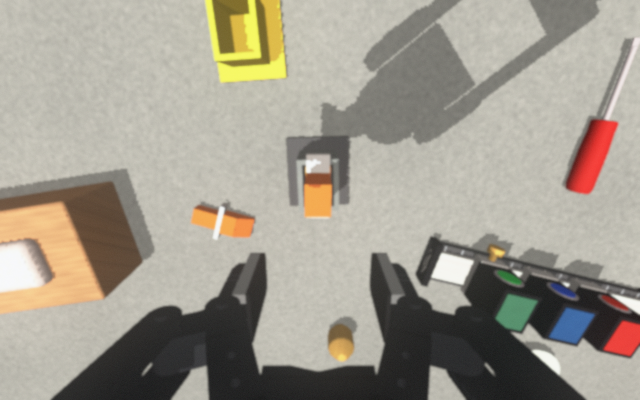

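View pics/m16scene.png

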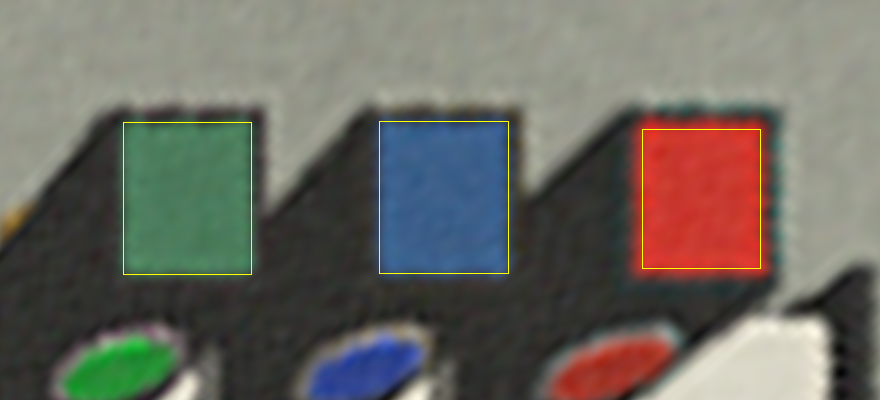

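The spacer hangs upright in the grey holder with its crossbar on the rims. The scene camera gives gaps of 64.1 and 64.4 mm. There is time for one clear wrist view of the cubes to confirm.

>>> play_rows(steps=[[[-0.02, 0.03, 0, 0, 0, 0], [-0.025, 0.052, 0, 0, 0, 0], [-0.025, 0.052, 0, 0, 0, 0], [-0.025, 0.052, 0, 0, 0, 0], [-0.025, 0.052, 0, 0, 0, 0], [-0.022, 0.052, 0, 0, 0, 0], [0, 0, 0, 0, 0, 7.3], [0, 0, 0, 0, 0, 7.3], [0, 0, 0, 0, 0, 0], [0, 0, 0, 0, 0, 0]]])

```text
t: 40.55
tcp_pos: [0.5927, -0.0179, 0.2467]
tool_rot: [0.057, 0.998, -0.0, 0.0]
force: [-0.1, 0.2, -0.4]
finger_gap: 0.599
```

```bash
python3 look.py w17 | head -1; python3 -c "
from cubes import *
p=np.load('last.npy',allow_pickle=True).item()
measure(p,(.595,-.0744),np.radians(-6.6),'m17.png')"
```

```text
40.55 [ 0.5927 -0.0179  0.2467] [ 0.0565  0.9984 -0.      0.    ] [-0.11  0.2  -0.43]
g v -34.5 u 0.5 size [31. 37.] ang 0.0
b v 29.62 u 0.37 size [38.2 32.2] ang 90.0
r v 93.88 u 0.5 size [38.  31.8] ang 90.0
```

View pics/m17.png

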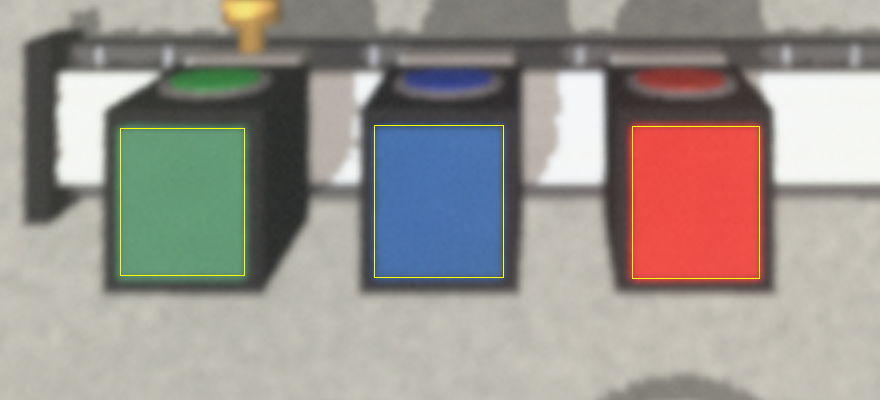

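The clear view gives 64.1 mm and 64.3 mm between centres, so gaps of 24.1 and 24.3 mm. I'm handing in.

```bash
python3 -c "
from station import manip
print(manip.sign_off())"
```

```text
the job is handed in; nothing more can be done
None
```

I opened both gaps with the orange spacer, stood it back in the grey holder and handed the job in at about 40.6 s. The sign-off gave no verdict.

- **Gaps:** the final clear wrist view showed 24.1 mm for green–blue and 24.3 mm for blue–red. The scene camera agreed at 24.1 and 24.4 mm.
- **First gap:** I estimate green took about 11 N and blue about 6 N while the taper went in. The spacer was then sunk to about 44 mm.
- **Second gap:** blue carried about 4 to 5 N and red about 3.5 N. Blue's position in the images did not change.
- **Forces:** these are worked out from the wrist force and torque, not from direct contact readings.
- **Spacer:** it hangs upright and released, with its crossbar on the holder's rims. The arm was well clear of everything.
- **Disagreements:**
  - With the spacer still in the gap, an angled view gave 25.1 mm for blue–red, and one reading with red part-hidden gave about 25.7 mm. The clear views did not bear these out.
  - The networks' `spacer_mid` and `holder_mouth` points scattered by up to about 10 mm. I judged the spacer's placement by the pick-up pose and the picture instead.

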